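Hold a wafer down in the hand press

ROBOT

A 6-joint arm with a two-finger parallel gripper is mounted at the origin on a cart in front of the work surface, level with it; the furniture and walls round the work are solid. World frame = base frame: x ahead of the robot, y to its left, z up, the work surface at z = 0. Lengths are in m, angles in rad, forces in N, time in s.
With the tool pointing down it reaches from about 0.25 to 0.725 m from the base axis. Payload 4 kg.
Tool frame: the origin (TCP) lies midway between the tips of the shut fingers; the grasp point (between the pads) lies 19 mm behind it; z points along the fingers, y is the line along which they close (so a half turn about z gives the same grasp; the last joint's range is limited). The gripper opens to 85 mm and grips with 20 to 120 N. Pads are 22 mm wide; open, the fingers measure 114 mm over their backs; the gripper's body (76 mm by 85 mm) begins 54 mm behind the grasp point. The pads swing forward as they close: fully open they stand 13 mm farther back than shut.
Start: joints at [1.248, 0.241, 0.005, 1.335, 0, 1.571], TCP at [0.159, 0.474, 0.211] pointing down, gripper open.
Joint ranges: [-2.72, 2.72], [-1.05, 1.87], [-1.09, 1.28], [-1.99, 2.15], [-1.42, 1.44], [-3.14, 3.14]. Speed limits (rad/s): [2.79, 2.79, 3.14, 3.14, 3.14, 3.14].

INTERFACE

Orientations are given as a unit quaternion [x, y, z, w].
In Python, from workcell import get_obs, camera, job_done, silhouettes gives the robot as it stands. The module is installed in compiled form; this text tells all that it offers.
- The arm moves only by the tool drive_tool, never from a script. Its argument "increments" is a list of rows, each a list of 3 entries, a list of its own where there are three numbers: the shift along the world's x, y, z in mm, then the turn, a rotation vector about the world's x, y, z in degrees, then the opening, from 0 (shut) to 1 (fully open). A call has 1 to 8 rows; each row shifts and turns the commanded pose from where the row before left it; what a row does not reach is not made up. A row lasts 1/12 s, in which the tool goes at most 41.7 mm and 7.16 degrees, less where a joint would pass 70% of its speed; a pose out of reach is approached as far as the arm can. A call is refused whole if a number of a shift passes 41.7 or a number of a turn 7.16, either way. A call with a gripper value outside its range is refused whole. The fingers move at their own pace and stop on an object; the grip force is fixed at half the most. Time passes only in rows, so rows that do not move let the fingers close. It gives the time, the measured TCP pose, the force, the opening and the grip force at its end, in the units of the state.
- get_obs(): the state, without advancing time (a new reading comes with each control period).
- camera(name): name is "scene" or "top" or "wrist"; returns a dict with "image" (400x640x3 uint8, red, green, blue), "K" (3x3 intrinsics, pixels), "view" (4x4, takes a point from world to camera coordinates). Camera axes: x right, y down, z forward; pixel columns grow to the right and rows downward; lengths in m; the calibration is good to about 2 mm. A picture is of the moment at which its call begins. There is no depth.
- job_done(): hands the job in; it is judged then, once.
Trained networks look in a picture, given as the dict that the camera call returned (one of the last four; its "shot" number tells which), for a name from the list of things; names that differ only in an ending like _2 or _b are one class to them, and where a whole thing is asked for, a point or a joint stands for the part that bears it (a point fixed in the world has none). Each returns a list of dicts, best first, with "conf" (0 to 1); they miss things now and then, are a little off and sometimes report something else, mostly with a low value. They report only what shows in the picture. A call takes as long as a camera call.
- silhouettes(query, picture): "region" (400x640 bool, what is visible of it) and "bbox" ([left, top, right, bottom] in pixels, round what is visible of it).
The state is a dict: "clock": time; "joint_pos": joint angles; "joint_vel": joint speeds; "tau": joint torques, N m; "eef_pos": TCP position; "tool_rot": TCP orientation; "ft_force": force on the tool from outside, world axes, zero at the start; "ft_torque": the same for the moment, N m; "grip_width": finger opening in m; "grasp_force": force on a finger pad.
Only numpy, scipy, OpenCV 4.12 (cv2) and the standard library are available. Lean on these libraries where they do the work, as an engineer would, in place of code of your own. Each camera call takes 0.05 s, during which the arm holds its last target. There are 200 camera calls.

TASK

Press the wafer on its brass fixture with the small white hand press: push the carriage that carries the fixture all the way in under the ram, turn the round black knob counter-clockwise as far as it goes so that its steel clamp finger swings in behind the carriage and locks it, and only then flip the red safety catch aside, out from under the lever. Now pull the lever fully down to its stop so that the pad presses on the wafer, and finish while still holding the lever down there (a spring lifts it if you let go). The fixture stays seated in the carriage, and the marker, the clear dish and the tweezers lying near the press are left alone.

Things in the scene. Friction and masses are not known exactly. Their poses are not given: they have to be found in the camera images.
- press: White hand press on an aluminium bed, fixed to the bench. Origin on the bench under the ram axis; x points from the lever side to its column, y to the loading side (left), z up; offsets below are in this frame, in mm. Bed x -125 to 135, y -85 to 240, top z 22. Head x -15 to 127, y -30 to 30, z 108 to 178 (ram to 186); lower nose shelf before it, x -61 to -15, top z 126. Yaw 0 to 0.28.
- carriage (a joint): Aluminium carriage, m: 0 = out at the loading side (its start), 0.11 = home at its end stop with the fixture under the ram; grows along the press's -y. Plate 120 x 182 x 16 mm, top at z 40. About 2 N friction, stays where it is left; the clamp finger turned in behind it locks it.
- carriage_grip (a point): Point on the axis of the carriage's upright black handle, a round post of 18 mm diameter from z 40 to z 85; the point is at z 70, x 20, y 210 when out, y 100 when home. Push it, or pinch it from above (best with the fingers closing along the press's x, clear of the head).
- knob (a joint): Black knob of the cam clamp, rad, growing counter-clockwise seen from above. Starts at 0 to 0.2 (loose, steel finger swung out to the press's -x); 1.4 = stop, finger end square behind the carriage's tail corner (locked; 2 mm play), reached only with the carriage home. A white pointer lies over the finger. About 0.08 N m to turn, stays where it is left.
- knob_grip (a point): Centre of the fluted black knob of 38 mm diameter, from z 49 to z 75, at x -100, y 170; the point is at z 64. Grasp across it from above at any yaw and turn.
- catch (a joint): Red safety catch, rad: 0 = on (its tongue lies under the lever's stop lug and the lever cannot come down), 1.25 = stop, tongue swung clear. Turns about a vertical pin at x -40, y 0 on the nose shelf, grows clockwise seen from above, stays where it is left (friction 0.05 N m).
- catch_post (a point): Point at z 148 on the catch's red upright thumb post: 10 mm diameter, z 132 to z 159, 40 mm from the pin. On: at x -78, y 14, in front of the head; at 1.25: about x -39, y 40, left of the shelf. Push it round, or pinch it with the fingers, little opened, closing along the press's x; the lever's arm is 65 mm to its right.
- lever (a joint): Hand lever at the right of the head, rad: 0 = up at rest (50 degrees above level, leaning to the press's -x), 1.0 = stop, 7 degrees below level. A spring lifts it: some 4 N at the ball start it and 9 N hold it at the stop. The ram goes down 20 mm per rad; the pad meets the wafer at about 0.75.
- lever_ball (a point): Centre of the lever's black ball, 32 mm diameter, 170 mm from the hinge: x -89, y -58, z 270 when up; x -149, y -58, z 119 when down. Pinch it from above with the fingers closing along the press's y and follow the arc; the gripper may stay upright, the ball turns between the pads.
- lever_hinge (a point): Point on the lever's hinge axis (which runs along the press's y) in the plane in which the ball moves: x 20, y -58, z 140.
- fixture: Round brass wafer fixture, 111 mm diameter, with a grey wafer, its hub standing loose in the carriage's socket; 0.42 kg. Origin at the centre of its underside (z 40), wafer face 21 mm above, screws round the rim to 31 mm.
- pad: Round black rubber-faced pressure pad under the ram, 60 mm diameter, spring-loaded (about 9 N to start, then 2.5 N per mm). Origin at the centre of its lower face, at z 76 with the lever up.
- marker: White felt marker with a blue cap, 12 x 134 x 12 mm, lying loose on the bench before the press, long side along its y; origin at its underside's centre. Leave alone.
- dish: Clear petri dish, 55 mm diameter, 12 mm high, loose on the bench left of the press; origin at its underside's centre. Leave alone.
- tweezers: Steel wafer tweezers, 14 x 132 x 8 mm, loose on the bench in front, long side along its y; origin at its underside's centre. Leave alone.

How it is judged:
By the outcome, as a careful person would: the job done as asked, in the order asked, and still so for the second after the job is handed in, while the arm keeps its last pose, push and grip.
It also fails if it takes over 69 s, if anything falls off the work surface, if the arm or the gripper's body presses on something with over 40 N, if the wrist force passes 120 N, or if a joint passes its speed limit or range.

## Working session

There is one attempt and no reset: what is moved stays moved. The work goes in short steps, Python scripts to look and compute and a tool call to move; the robot and the scene stay as the last step left them, time stands still between calls to the robot, and variables do not carry over. Pictures are saved under pics/ and viewed, at most 10 in all, crops included, and the job is handed in when it is done.

Besides the shell and the picture viewer there is one more tool, called after "Call:" by a JSON object that holds its "method" and its "body", one argument or row to a line. drive_tool: Moves the arm, as the interface text tells. Its arguments: {"type":"object","properties":{"increments":{"type":"array"}},"required":["increments"]}

```bash
mkdir -p pics; cat > h.py <<'E'
import numpy as np, cv2
from workcell import get_obs, camera, job_done, silhouettes
def save(n,p): cv2.imwrite(f'pics/{n}.png',cv2.cvtColor(p['image'],cv2.COLOR_RGB2BGR))
def proj(p,X):
    X=np.atleast_2d(X); c=(p['view'][:3,:3]@X.T).T+p['view'][:3,3]; q=(p['K']@c.T).T; return q[:,:2]/q[:,2:]
def onz(p,uv,z):
    R=p['view'][:3,:3];t=p['view'][:3,3];o=-R.T@t;d=R.T@np.linalg.inv(p['K'])@np.array([uv[0],uv[1],1.]);return o+d*(z-o[2])/d[2]
E
python3 - <<'E'
from h import *
np.set_printoptions(precision=3,suppress=True)
ims=[]
for n in['scene','top']:
    p=camera(n);save(n+'0',p)
    R=p['view'][:3,:3];print(n,-R.T@p['view'][:3,3],R[2],p['K'][0,0])
    for q in['press','carriage','carriage_grip','knob','catch','lever','lever_ball','fixture','marker','dish','tweezers']:
        for s in silhouettes(q,p)[:1]:
            m=s['region'];v,u=np.nonzero(m);print(q,round(s['conf'],2),s['bbox'],u.mean().round(1),v.mean().round(1),m.sum())
print(get_obs())
E
```

```text
scene [-0.024 -0.394  0.586] [ 0.64   0.598 -0.483] 384.85182259271676
press 0.78 [256.6, 171.2, 397.0, 288.0] 339.9 239.5 8176
carriage 0.57 [260.2, 208.4, 341.9, 263.0] 300.5 240.4 1361
carriage_grip 0.69 [261.7, 206.0, 342.5, 260.5] 300.5 240.8 1306
knob 0.67 [264.5, 237.4, 287.7, 272.4] 274.0 253.4 440
catch 0.7 [290.8, 212.1, 339.8, 248.1] 313.6 231.8 1098
lever 0.62 [360.8, 170.7, 394.6, 230.7] 376.9 201.7 667
lever_ball 0.71 [361.8, 171.2, 390.5, 231.3] 376.8 202.1 670
fixture 0.56 [292.4, 216.3, 334.9, 246.1] 313.3 231.9 1005
marker 0.75 [257.8, 281.4, 295.0, 315.6] 274.2 295.4 238
dish 0.61 [222.6, 249.1, 243.8, 266.3] 229.4 258.4 270
tweezers 0.56 [322.8, 325.1, 383.2, 366.3] 353.3 344.2 454
top [0.397 0.126 1.028] [ 0.132 -0.009 -0.991] 396.4822140376057
press 0.79 [240.0, 115.7, 399.0, 254.6] 317.0 184.3 8540
carriage 0.73 [248.6, 164.6, 328.3, 230.0] 276.5 202.7 1793
carriage_grip 0.95 [244.6, 166.4, 325.7, 229.3] 275.5 202.9 1746
knob 0.82 [278.5, 231.6, 315.0, 250.1] 292.4 240.9 346
catch 0.73 [344.1, 181.1, 367.7, 208.8] 352.7 191.5 231
lever 0.62 [350.5, 147.4, 399.2, 199.9] 374.3 174.8 815
lever_ball 0.75 [349.2, 147.2, 398.9, 202.4] 373.8 174.5 798
fixture 0.87 [274.6, 170.1, 320.9, 213.7] 297.0 192.9 1636
marker 0.65 [291.9, 263.7, 341.2, 270.1] 317.4 265.7 208
dish 0.68 [236.2, 249.3, 259.9, 270.6] 247.1 261.4 404
{'clock': 1.2, 'joint_pos': array([1.248, 0.241, 0.005, 1.335, 0.   , 1.571]), 'joint_vel': array([ 0.001, -0.001,  0.   , -0.   , -0.001, -0.   ]), 'tau': array([  0.002, -37.222,  25.269,   0.001,   0.   ,  -0.   ]), 'eef_pos': array([0.159, 0.474, 0.211]), 'tool_rot': array([0.161, 0.987, 0.   , 0.   ]), 'ft_force': array([0.048, 0.684, 0.55 ]), 'ft_torque': array([-0.013,  0.009,  0.021]), 'grasp_force': 0.0, 'grip_width': 0.08572655211586792}
```

View pics/scene0.png

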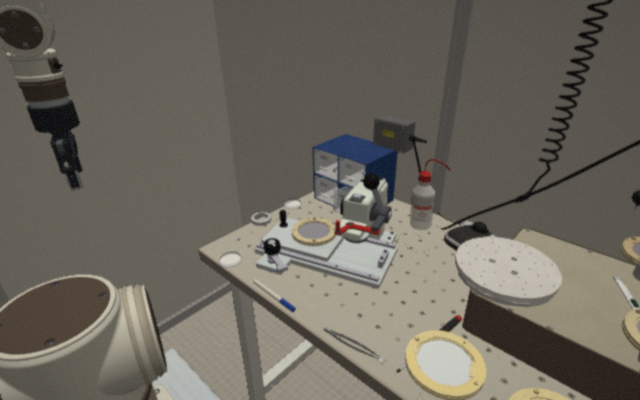

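View pics/top0.png

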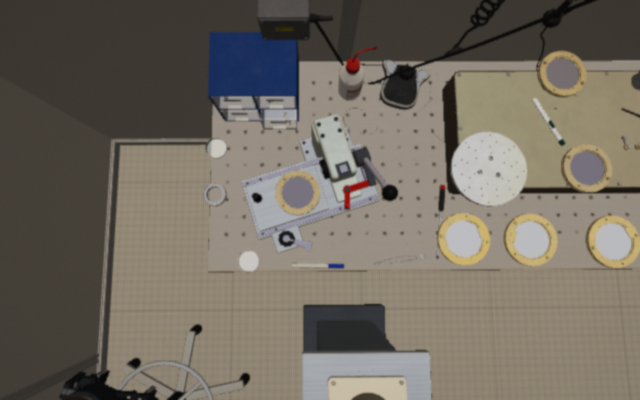

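The pictures show the press at top-view pixels (240–400, 115–255), with the handle at about (257,198), the knob at (287,239), the red catch at (350,190) and the ball at (390,192). I'll zoom in for exact pixels.

```bash
python3 - <<'E'
import cv2
a=cv2.imread('pics/top0.png')[110:260,235:405];a=cv2.resize(a,None,fx=4,fy=4,interpolation=cv2.INTER_CUBIC)
b=cv2.imread('pics/scene0.png')[165:285,250:405];b=cv2.resize(b,None,fx=5,fy=5,interpolation=cv2.INTER_CUBIC)
cv2.imwrite('pics/topz.png',a);cv2.imwrite('pics/scz.png',b)
E
```

```text
(no output)
```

View pics/topz.png

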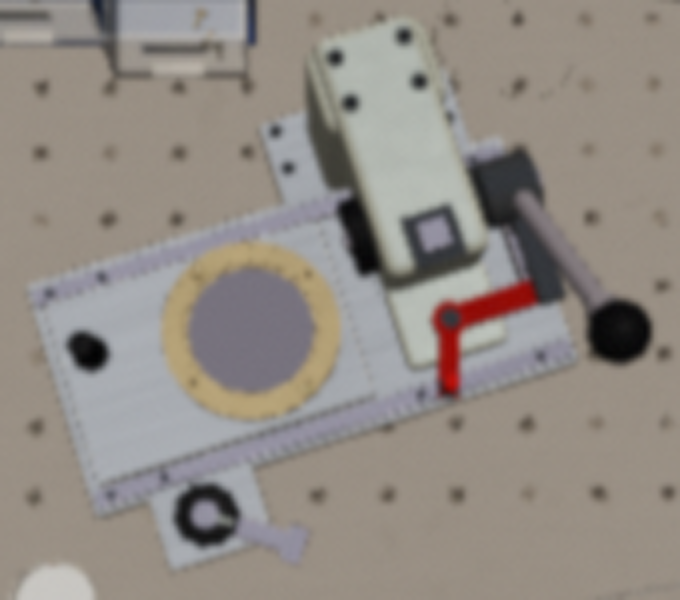

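View pics/scz.png

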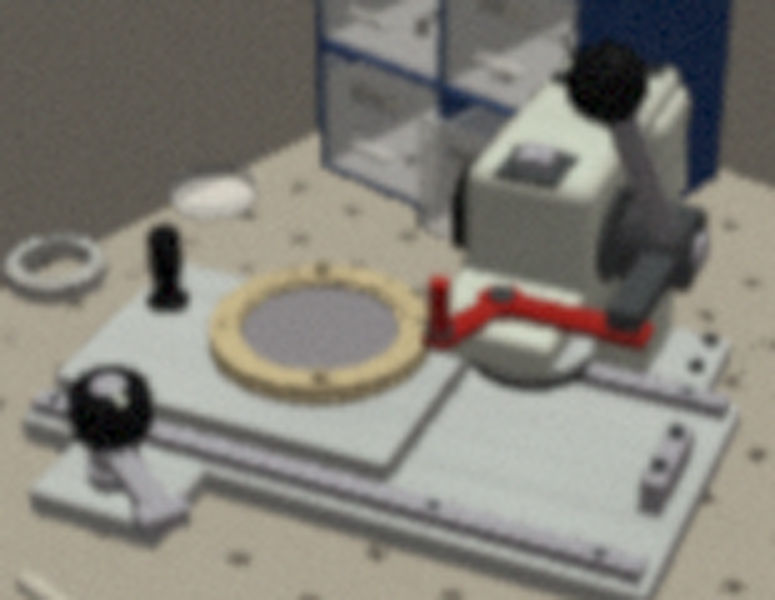

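The crops show the ball, wafer, knob, handle, catch pin and post clearly in both views. I'll fit the press pose from those pixels.

```bash
cat > fit.py <<'E'
from h import *
from scipy.optimize import least_squares
np.set_printoptions(precision=4,suppress=True)
P=np.array([[-89,-58,270],[0,110,61],[-100,170,75],[20,210,85],[-40,0,136],[-78,14,159]])/1e3
T=np.array([[619,331],[251,330],[206,515],[81,345],[450,318],[450,385]])/4+[235,110]
S=np.array([[608,80],[322,326],[112,383],[163,230],[502,294],[437,282]])/5+[250,165]
t=camera('top');s=camera('scene')
def W(a,P): c,q=np.cos(a[2]),np.sin(a[2]);return P@np.array([[c,-q,0],[q,c,0],[0,0,1]]).T+[a[0],a[1],0]
f=lambda a:np.r_[(proj(t,W(a,P))-T).ravel(),(proj(s,W(a,P))-S).ravel()]
r=least_squares(f,[.45,.07,.2],loss='soft_l1')
print(r.x);print(f(r.x).reshape(2,-1,2))
a=r.x;np.save('pose.npy',a)
for n,p in dict(grip_out=(20,210,70),grip_home=(20,100,70),knob=(-100,170,64),post=(-78,14,148),post_end=(-39,40,148),pin=(-40,0,148),ballup=(-89,-58,270),balldn=(-149,-58,119),hinge=(20,-58,140)).items(): print(n,W(a,np.array([p])/1e3)[0]*1e3)
E
python3 fit.py
```

```text
[0.5783 0.0611 0.3082]
[[[ 0.4165  0.2715]
  [ 0.1862  0.0387]
  [-0.0176 -0.1275]
  [ 0.0203 -0.3427]
  [ 0.4159 -0.1422]
  [ 0.7773 -0.4464]]

 [[-0.1885  0.1497]
  [-0.5647  0.4877]
  [-1.0371  0.0042]
  [-0.3452 -0.6987]
  [-0.2011 -1.2928]
  [ 0.2314 -0.8048]]]
grip_out [533.686  267.2849  70.    ]
grip_home [567.0577 162.4692  70.    ]
knob [431.4768 192.7647  64.    ]
post [499.767   50.7913 148.    ]
post_end [529.0411  87.3977 148.    ]
pin [540.2233  48.9795 148.    ]
ballup [511.1287 -21.1525 270.    ]
balldn [453.9565 -39.3552 119.    ]
hinge [614.9915  11.9157 140.    ]
```

```bash
python3 - <<'E'
from h import *
t=camera('top')
for uv in[(265,128),(222,120),(298,120)]:print(uv,onz(t,uv,0.02),onz(t,uv,.1))
E
```

```text
(265, 128) [0.72306607 0.2540177  0.02      ] [0.6972109  0.24387758 0.1       ]
(222, 120) [0.74527606 0.36721938 0.02      ] [0.71765814 0.34809472 0.1       ]
(298, 120) [0.74450498 0.16741207 0.02      ] [0.71694826 0.16414563 0.1       ]
```

Call:
{"method": "drive_tool", "body": {
  "increments": [
    [[37, -20, 0], [0, 0, -6], 1],
    [[37, -20, 0], [0, 0, -6], 1],
    [[37, -20, 0], [0, 0, -6], 1],
    [[37, -20, 0], [0, 0, -6], 0.6],
    [[37, -20, 0], [0, 0, -6], 0.6],
    [[37, -20, 0], [0, 0, -6], 0.6],
    [[37, -20, 0], [0, 0, -6], 0.6],
    [[37, -20, 0], [0, 0, -6], 0.6]
  ]
}}

```text
clock: 2.02
eef_pos: [0.4535, 0.3144, 0.2114]
tool_rot: [0.55, 0.835, 0.0, 0.0]
ft_force: [-0.2, 1.5, 0.7]
grip_width: 0.051
grasp_force: 0.0
```

Call:
{"method": "drive_tool", "body": {
  "increments": [
    [[27, -16, 0], [0, 0, -5.6], 0.6],
    [[27, -16, 0], [0, 0, 0], 0.6],
    [[25, -15, 0], [0, 0, 0], 0.6],
    [[0, 0, -30], [0, 0, 0], 0.6],
    [[0, 0, -30], [0, 0, 0], 0.6],
    [[0, 0, -20], [0, 0, 0], 0.6],
    [[0, 0, 0], [0, 0, 0], 0.6]
  ]
}}

```text
clock: 2.6
eef_pos: [0.5277, 0.2666, 0.1257]
tool_rot: [0.589, 0.808, -0.005, -0.002]
ft_force: [-1.3, -0.4, -0.6]
grip_width: 0.0508
grasp_force: 0.0
```

```bash
python3 - <<'E'
from h import *
p=camera('wrist');save('w1',p);a=np.load('pose.npy');o=get_obs();print(o['eef_pos'],o['tool_rot'])
print(proj(p,[[.5337,.2673,.085]]),proj(p,[[.5337,.2673,.04]]))
p=camera('scene');print(proj(p,[o['eef_pos']]))
E
```

```text
[0.52897839 0.26750123 0.12853438] [ 0.58859413  0.80842246 -0.00282276 -0.00145533]
[[329.23202275 218.28847513]] [[328.58896937 198.06861567]]
[[279.75588263 196.07465149]]
```

View pics/w1.png

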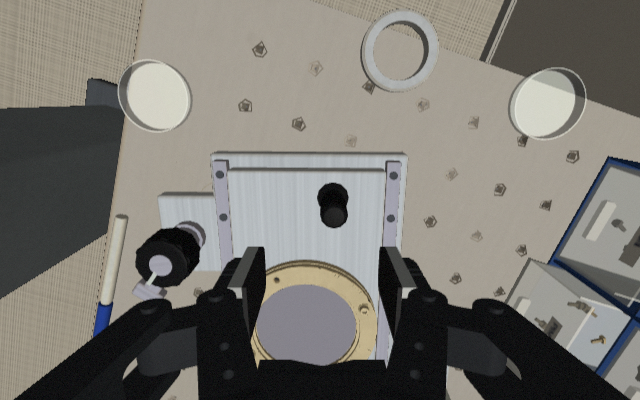

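The wrist view shows the handle top at (333,215), against a predicted (329,218), so the fit holds. Next I descend and pinch the handle.

Call:
{"method": "drive_tool", "body": {
  "increments": [
    [[1, -1, -30], [0, 0, 0], 0.6],
    [[0, 0, -30], [0, 0, 0], 0.6],
    [[0, 0, -16], [0, 0, 0], 0.6],
    [[0, 0, 0], [0, 0, 0], 0],
    [[0, 0, 0], [0, 0, 0], 0],
    [[0, 0, 0], [0, 0, 0], 0],
    [[0, 0, 0], [0, 0, 0], 0],
    [[0, 0, 0], [0, 0, 0], 0]
  ]
}}

```text
clock: 3.37
eef_pos: [0.5347, 0.2692, 0.0581]
tool_rot: [0.588, 0.809, 0.003, 0.002]
ft_force: [3.7, 1.7, 1.3]
grip_width: 0.0143
grasp_force: 58.8
```

Call:
{"method": "drive_tool", "body": {
  "increments": [
    [[1.5, -5, 0], [0, 0, 0], 0],
    [[3, -10, 0], [0, 0, 0], 0],
    [[4, -12.5, 0], [0, 0, 0], 0],
    [[4, -12.5, 0], [0, 0, 0], 0],
    [[4, -12.5, 0], [0, 0, 0], 0],
    [[4, -12.5, 0], [0, 0, 0], 0],
    [[4, -12.5, 0], [0, 0, 0], 0],
    [[3, -10, 0], [0, 0, 0], 0]
  ]
}}

```text
clock: 4.03
eef_pos: [0.5627, 0.181, 0.058]
tool_rot: [0.588, 0.809, 0.004, 0.002]
ft_force: [4.0, 4.5, 4.6]
grip_width: 0.0143
grasp_force: 59.0
```

Call:
{"method": "drive_tool", "body": {
  "increments": [
    [[1.5, -5, 0], [0, 0, 0], 0],
    [[1.5, -5, 0], [0, 0, 0], 0],
    [[1, -4, 0], [0, 0, 0], 0],
    [[1, -3, 0], [0, 0, 0], 0],
    [[0, 0, 0], [0, 0, 0], 0]
  ]
}}

```text
clock: 4.45
eef_pos: [0.568, 0.1642, 0.058]
tool_rot: [0.589, 0.808, 0.004, 0.002]
ft_force: [5.3, 2.6, 3.1]
grip_width: 0.0143
grasp_force: 59.0
```

Call:
{"method": "drive_tool", "body": {
  "increments": [
    [[1, -3, 0], [0, 0, 0], 0],
    [[0.5, -1.5, 0], [0, 0, 0], 0],
    [[0, 0, 0], [0, 0, 0], 0],
    [[0, 0, 0], [0, 0, 0], 0]
  ]
}}

```text
clock: 4.78
eef_pos: [0.568, 0.1642, 0.0581]
tool_rot: [0.587, 0.809, 0.006, -0.001]
ft_force: [1.9, 12.2, 3.2]
grip_width: 0.0141
grasp_force: 59.0
```

Call:
{"method": "drive_tool", "body": {
  "increments": [
    [[-1, 4, 0], [0, 0, 0], 0],
    [[0, 0, 0], [0, 0, 0], 0.6],
    [[0, 0, 0], [0, 0, 0], 0.6],
    [[0, 0, 30], [0, 0, 0], 0.6],
    [[0, 0, 40], [0, 0, -3], 0.8],
    [[-34, 7, 20], [0, 0, -7], 0.8],
    [[-34, 7, 0], [0, 0, -7], 0.8],
    [[-34, 7, 0], [0, 0, -7], 0.8]
  ]
}}

```text
clock: 5.45
eef_pos: [0.4622, 0.1833, 0.1467]
tool_rot: [0.746, 0.666, 0.001, 0.0]
ft_force: [0.4, 0.7, -0.1]
grip_width: 0.0679
grasp_force: 0.0
```

Call:
{"method": "drive_tool", "body": {
  "increments": [
    [[-34, 8, 0], [0, 0, -7], 0.8],
    [[0, 0, 0], [0, 0, -7], 0.8],
    [[0, 0, 0], [0, 0, 0], 0.8],
    [[0, 0, 0], [0, 0, 0], 0.8]
  ]
}}

```text
clock: 5.78
eef_pos: [0.4286, 0.1914, 0.1455]
tool_rot: [0.819, 0.574, -0.0, 0.0]
ft_force: [1.1, -0.8, 0.7]
grip_width: 0.0685
grasp_force: 0.0
```

```bash
python3 - <<'E'
from h import *
t=camera('top');o=get_obs();print(o['eef_pos'],o['tool_rot'],o['joint_pos'])
for s in silhouettes('fixture',t)[:1]:
    v,u=np.nonzero(s['region']);print(s['conf'],s['bbox'])
p=camera('wrist');save('w2',p);print(proj(p,[[.4315,.1928,.075],[.4315,.1928,.049],[.568,.1645,.085]]))
E
```

```text
[0.42931001 0.19139098 0.1454249 ] [8.18959029e-01 5.73851956e-01 1.25139950e-04 1.58281192e-04] [ 4.19545748e-01  2.22574855e-01 -1.94969220e-01  1.15294625e+00
 -2.63091675e-04  2.33873508e+00]
0.72 [317.9, 173.3, 359.9, 202.3]
[[321.29485843 201.52496426]
 [321.3064763  191.86388091]
 [527.35139899 176.94464303]]
```

View pics/w2.png

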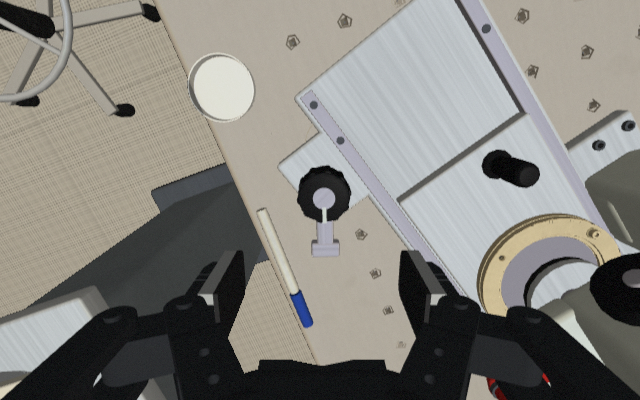

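The wrist view shows the knob at (324,196), near the prediction, with its steel finger pointing straight down the image, square to the gripper's closing line. The carriage is home with the fixture in it. I'll grasp the knob.

Call:
{"method": "drive_tool", "body": {
  "increments": [
    [[1, 1, -30], [0, 0, 0], 0.7],
    [[1, 1, -30], [0, 0, 0], 0.7],
    [[0, 0, -25], [0, 0, 0], 0.7],
    [[0, 0, -12], [0, 0, 0], 0.7],
    [[0, 0, 0], [0, 0, 0], 0.3],
    [[0, 0, 0], [0, 0, 0], 0.3],
    [[0, 0, 0], [0, 0, 0], 0.3],
    [[0, 0, 0], [0, 0, 0], 0.3]
  ]
}}

```text
clock: 6.6
eef_pos: [0.4314, 0.1926, 0.0479]
tool_rot: [0.82, 0.573, -0.0, 0.001]
ft_force: [2.9, -5.0, -12.4]
grip_width: 0.0344
grasp_force: 60.8
```

Call:
{"method": "drive_tool", "body": {
  "increments": [
    [[0, 0, 0], [0, 0, 0], 0.3],
    [[0, 0, 0], [0, 0, 3], 0.3],
    [[0, 0, 0], [0, 0, 5], 0.3]
  ]
}}

```text
clock: 6.85
eef_pos: [0.4317, 0.1925, 0.048]
tool_rot: [0.777, 0.629, -0.0, 0.001]
ft_force: [5.0, -4.7, -13.9]
grip_width: 0.0343
grasp_force: 61.0
```

Call:
{"method": "drive_tool", "body": {
  "increments": [
    [[0, 0, 0], [0, 0, 7], 0.3],
    [[0, 0, 0], [0, 0, 7], 0.3],
    [[0, 0, 0], [0, 0, 7], 0.3],
    [[0, 0, 0], [0, 0, 7], 0.3],
    [[0, 0, 0], [0, 0, 7], 0.3],
    [[0, 0, 0], [0, 0, 7], 0.3],
    [[0, 0, 0], [0, 0, 7], 0.3],
    [[0, 0, 0], [0, 0, 7], 0.3]
  ]
}}

```text
clock: 7.52
eef_pos: [0.4338, 0.193, 0.048]
tool_rot: [0.389, 0.921, 0.0, 0.003]
ft_force: [9.1, -2.8, -18.9]
grip_width: 0.0346
grasp_force: 61.5
```

Call:
{"method": "drive_tool", "body": {
  "increments": [
    [[0, 0, 0], [0, 0, 4], 0.3],
    [[0, 0, 0], [0, 0, 0], 0.3]
  ]
}}

```text
clock: 7.68
eef_pos: [0.4339, 0.1931, 0.048]
tool_rot: [0.358, 0.934, 0.0, 0.003]
ft_force: [9.9, -2.2, -18.5]
grip_width: 0.0343
grasp_force: 61.4
```

```bash
python3 - <<'E'
from h import *
o=get_obs();print(o['ft_force'],o['ft_torque'],o['tau'][5],o['tool_rot'])
E
```

```text
[  9.93045517  -2.2078353  -18.52103619] [-0.67679978 -1.86637861  0.07096212] -0.37760814651846886 [3.58368115e-01 9.33576167e-01 1.85513117e-04 2.79295870e-03]
```

Call:
{"method": "drive_tool", "body": {
  "increments": [
    [[0, 0, 0], [0, 0, 5], 0.3],
    [[0, 0, 0], [0, 0, 5], 0.3],
    [[0, 0, 0], [0, 0, 0], 0.3],
    [[0, 0, 0], [0, 0, 0], 0.3]
  ]
}}

```text
clock: 8.02
eef_pos: [0.4321, 0.1949, 0.0484]
tool_rot: [0.277, 0.961, 0.002, 0.001]
ft_force: [3.9, 2.0, -13.8]
grip_width: 0.0344
grasp_force: 61.1
```

```bash
python3 - <<'E'
from h import *
o=get_obs();print(o['ft_force'],o['ft_torque'],o['tau'][5],o['tool_rot'])
E
```

```text
[  3.93584934   2.03625384 -13.76180791] [ 1.1043988  -1.2098851   0.07939397] 0.01649643061682582 [2.77172107e-01 9.60818798e-01 1.58195739e-03 5.98487310e-04]
```

Call:
{"method": "drive_tool", "body": {
  "increments": [
    [[0, 0, 0], [0, 0, 4], 0.3],
    [[0, 0, 0], [0, 0, 4], 0.3],
    [[0, 0, 0], [0, 0, 0], 0.3],
    [[0, 0, 0], [0, 0, 0], 0.3]
  ]
}}

```text
clock: 8.35
eef_pos: [0.4295, 0.1959, 0.0482]
tool_rot: [0.209, 0.978, 0.002, -0.002]
ft_force: [-0.2, 6.9, -11.2]
grip_width: 0.0345
grasp_force: 63.2
```

```bash
python3 - <<'E'
from h import *
o=get_obs();print(o['ft_force'],o['ft_torque'],o['tau'][5],o['tool_rot'])
t=camera('top');save('t2',t);s=camera('scene')
A=cv2.cvtColor(t['image'],4)[150:270,235:365];B=cv2.cvtColor(s['image'],4)[165:295,235:400]
cv2.imwrite('pics/k1.png',np.hstack([cv2.resize(x,(400,370),interpolation=2) for x in(A,B)]))
E
```

```text
[ -0.23327749   6.90861128 -11.2307894 ] [1.5077312  0.11370176 0.12206287] 0.06073139375075698 [ 0.20871801  0.97797206  0.00198704 -0.00186951]
```

View pics/k1.png

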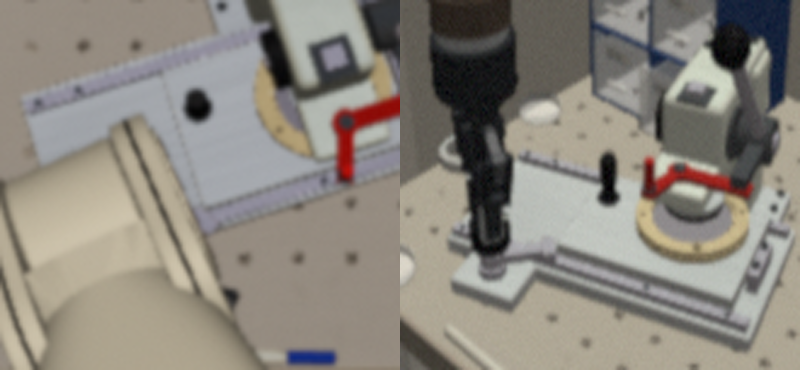

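The finger now reaches in behind the carriage's tail corner (right half, about (545,252)). I'll release and check the angle from above.

Call:
{"method": "drive_tool", "body": {
  "increments": [
    [[0, 0, 0], [0, 0, 0], 0.7],
    [[0, 0, 0], [0, 0, 0], 0.7],
    [[0, 0, 0], [0, 0, 0], 0.7],
    [[0, 0, 30], [0, 0, 0], 0.7],
    [[0, 0, 40], [0, 0, 0], 0.7],
    [[0, 0, 40], [0, 0, -6], 0.7],
    [[0, 0, 10], [0, 0, -6], 0.7],
    [[0, 0, 0], [0, 0, 0], 0.7]
  ]
}}

```text
clock: 9.12
eef_pos: [0.4339, 0.1948, 0.1735]
tool_rot: [0.311, 0.95, 0.003, 0.004]
ft_force: [0.8, -0.3, 0.1]
grip_width: 0.06
grasp_force: 0.0
```

```bash
python3 - <<'E'
from h import *
o=get_obs();print(o['eef_pos'],o['tool_rot'],o['joint_pos'])
p=camera('wrist');save('w3',p);print(proj(p,[[.4315,.1928,.075]]))
E
```

```text
[0.43391496 0.1947558  0.17347196] [0.31137326 0.95027366 0.00334369 0.00393622] [ 4.22126875e-01  2.04796873e-01 -1.41282196e-01  1.21439399e+00
 -3.57151735e-04  1.05540935e+00]
[[315.64105167 189.80137997]]
```

View pics/w3.png

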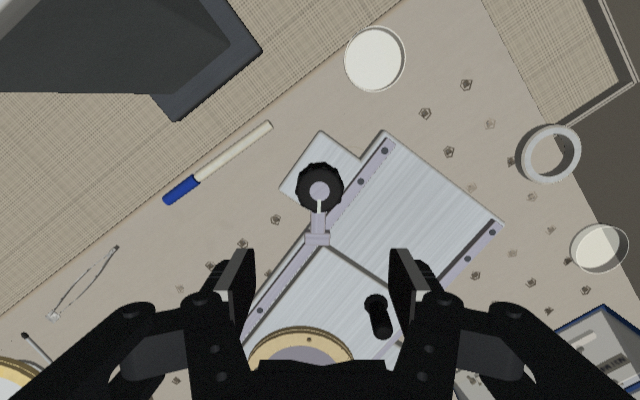

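```bash
python3 - <<'E'
from h import *
a=np.load('pose.npy');c,s=np.cos(a[2]),np.sin(a[2])
p=camera('wrist')
def pf(X): d=X[:2]-a[:2]; return np.array([c*d[0]+s*d[1],-s*d[0]+c*d[1]])*1e3
for z in(.03,.04,.05):
  for uv in[(317,240),(305,241),(330,240)]: print('now',z,uv,pf(onz(p,uv,z)))
print('tail edge',[pf(onz(p,uv,.04)) for uv in[(330,247),(400,293)]])
print('pointer', pf(onz(p,(319,190),.075)),pf(onz(p,(319,212),.075)))
t=camera('top')
from math import *
# start: from top0: knob (206,515), T end (290,540) zoomed
for z in(.035,.045): print('start',z,pf(onz(t,(235+292/4,110+540/4),z)))
i=cv2.cvtColor(p['image'],4)[150:310,260:440];cv2.imwrite('pics/k2.png',cv2.resize(i,None,fx=4,fy=3.7,interpolation=2))
E
```

```text
now 0.03 (317, 240) [-65.24849342 120.35635798]
now 0.03 (305, 241) [-73.98382001 112.68806873]
now 0.03 (330, 240) [-55.12593921 127.74329703]
now 0.04 (317, 240) [-67.74411916 123.94224777]
now 0.04 (305, 241) [-76.19106217 116.52711549]
now 0.04 (330, 240) [-57.95574576 131.08531821]
now 0.05 (317, 240) [-70.23974491 127.52813757]
now 0.05 (305, 241) [-78.39830433 120.36616225]
now 0.05 (330, 240) [-60.78555232 134.4273394 ]
tail edge [array([-53.71070193, 125.37515989]), array([ 31.09499996, 126.36406904])]
pointer [-100.19609696  171.80921455] [-89.45263379 157.07356796]
start 0.035 [-129.42976443  126.07848879]
start 0.045 [-129.66453912  125.98700292]
```

View pics/k2.png

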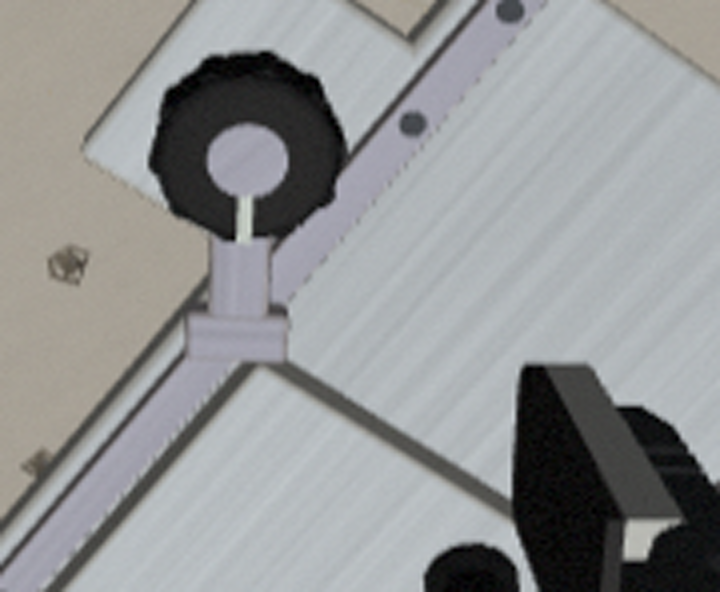

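The finger is in behind the tail corner, but the pointer has turned only about 70°, while the gripper turned 86°. I'll regrasp and turn further to confirm it's at the stop.

Call:
{"method": "drive_tool", "body": {
  "increments": [
    [[-3, 0, -40], [0, 0, 0], 0.7],
    [[0, 0, -40], [0, 0, 0], 0.7],
    [[0, 0, -30], [0, 0, 0], 0.7],
    [[0, 0, -13], [0, 0, 0], 0.7],
    [[0, 0, 0], [0, 0, 0], 0.3],
    [[0, 0, 0], [0, 0, 0], 0.3],
    [[0, 0, 0], [0, 0, 0], 0.3],
    [[0, 0, 0], [0, 0, 0], 0.3]
  ]
}}

```text
clock: 9.93
eef_pos: [0.4287, 0.197, 0.044]
tool_rot: [0.308, 0.951, 0.003, -0.001]
ft_force: [5.1, 10.4, -15.5]
grip_width: 0.0353
grasp_force: 61.4
```

Call:
{"method": "drive_tool", "body": {
  "increments": [
    [[0, 0, 0], [0, 0, 0], 0.3],
    [[0, 0, 0], [0, 0, 5], 0.3],
    [[0, 0, 0], [0, 0, 5], 0.3],
    [[0, 0, 0], [0, 0, 0], 0.3],
    [[0, 0, 0], [0, 0, 0], 0.3]
  ]
}}

```text
clock: 10.35
eef_pos: [0.4308, 0.195, 0.0442]
tool_rot: [0.225, 0.974, 0.001, 0.002]
ft_force: [12.4, 6.1, -17.2]
grip_width: 0.0352
grasp_force: 62.6
```

```bash
python3 - <<'E'
from h import *
o=get_obs();print(o['ft_force'],o['ft_torque'],o['tau'][5],o['tool_rot'],o['eef_pos'])
E
```

```text
[ 12.35832243   6.11943833 -17.18019879] [ 0.75061232 -2.10236796  0.05844713] 0.04986608284525573 [0.22493727 0.97437018 0.00127868 0.00208314] [0.43084225 0.19502962 0.04416723]
```

Call:
{"method": "drive_tool", "body": {
  "increments": [
    [[0, 0, 0], [0, 0, 5], 0.3],
    [[0, 0, 0], [0, 0, 5], 0.3],
    [[0, 0, 0], [0, 0, 5], 0.3],
    [[0, 0, 0], [0, 0, 0], 0.3],
    [[0, 0, 0], [0, 0, 0], 0.3]
  ]
}}

```text
clock: 10.77
eef_pos: [0.4351, 0.1938, 0.0443]
tool_rot: [0.097, 0.995, -0.0, 0.006]
ft_force: [20.0, 2.6, -25.7]
grip_width: 0.035
grasp_force: 63.0
```

```bash
python3 - <<'E'
from h import *
o=get_obs();print(o['ft_force'],o['ft_torque'],o['tau'][5],o['tool_rot'],o['eef_pos'])
E
```

```text
[ 20.0179365    2.55005087 -25.69103228] [-0.09448426 -4.33462434  0.12246465] 0.02586986927781254 [ 9.68338199e-02  9.95280409e-01 -1.21136424e-04  6.33275433e-03] [0.43508261 0.19384927 0.04432132]
```

Call:
{"method": "drive_tool", "body": {
  "increments": [
    [[0, 0, 0], [0, 0, 0], 0.7],
    [[0, 0, 0], [0, 0, 0], 0.7],
    [[0, 0, 0], [0, 0, 0], 0.7],
    [[0, 0, 33], [0, 0, 0], 0.7],
    [[0, 0, 40], [0, 0, -6], 0.7],
    [[0, 0, 40], [0, 0, -6], 0.7],
    [[0, 0, 10], [0, 0, -6], 0.7],
    [[0, 0, 0], [0, 0, -6], 0.7]
  ]
}}

```text
clock: 11.43
eef_pos: [0.43, 0.1948, 0.173]
tool_rot: [0.304, 0.953, 0.003, 0.003]
ft_force: [0.1, 0.7, -0.7]
grip_width: 0.0598
grasp_force: 0.0
```

```bash
python3 - <<'E'
from h import *
o=get_obs();print(o['eef_pos'],o['tool_rot'])
p=camera('wrist');save('w4',p);print(proj(p,[[.4315,.1928,.075]]))
i=cv2.cvtColor(p['image'],4)[150:310,260:440];cv2.imwrite('pics/k3.png',cv2.resize(i,None,fx=4,fy=3.7,interpolation=2))
E
```

```text
[0.42999792 0.19481073 0.17296064] [0.30365205 0.95277362 0.00286372 0.0031082 ]
[[318.75318958 193.94544402]]
```

View pics/k3.png

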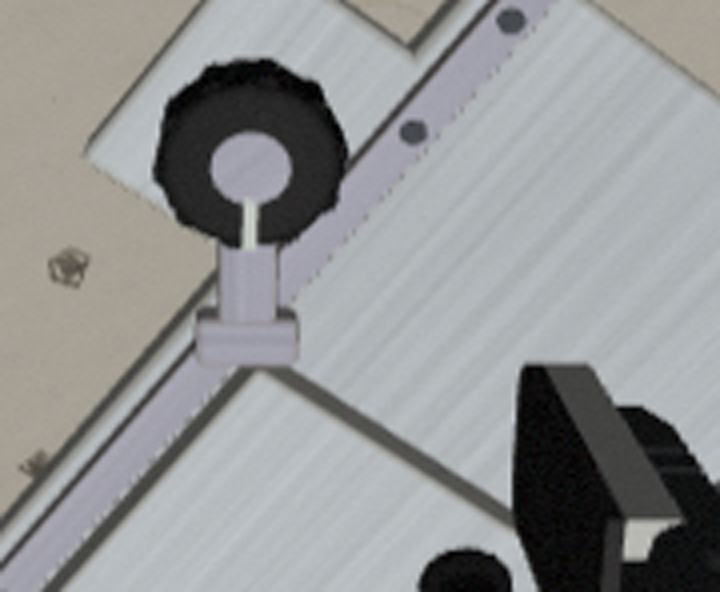

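The finger hasn't moved despite another 25° of twist: it still sits behind the tail corner, so it's at its stop and locked. Next is the catch, with the fingers closing along press x.

Call:
{"method": "drive_tool", "body": {
  "increments": [
    [[12, -24, 2], [0, 0, -6], 0.4],
    [[12, -24, 0], [0, 0, -6], 0.4],
    [[12, -24, 0], [0, 0, -6], 0.4],
    [[12, -24, 0], [0, 0, -6], 0.4],
    [[12, -24, 0], [0, 0, -6], 0.4],
    [[10, -24, 0], [0, 0, -6.5], 0.4],
    [[0, 0, 0], [0, 0, 0], 0.4],
    [[0, 0, 0], [0, 0, 0], 0.4]
  ]
}}

```text
clock: 12.15
eef_pos: [0.4971, 0.0487, 0.1695]
tool_rot: [0.585, 0.811, -0.001, -0.001]
ft_force: [0.4, 0.2, 0.5]
grip_width: 0.034
grasp_force: 0.0
```

```bash
python3 - <<'E'
from h import *
o=get_obs();print(o['eef_pos'],o['tool_rot'],o['ft_force'],o['grip_width'])
for n in('wrist','scene'):
    p=camera(n);print(n,proj(p,[[.4998,.0508,.159],[.4998,.0508,.132],[.5402,.0490,.135]]))
    h=cv2.cvtColor(p['image'],cv2.COLOR_RGB2HSV);m=((h[...,0]<6)|(h[...,0]>174))&(h[...,1]>170)&(h[...,2]>60)
    n_,l,st,c=cv2.connectedComponentsWithStats(m.astype('uint8'))
    for k in range(1,n_):
        if st[k,4]>25: print(st[k],c[k])
    for s in silhouettes('catch',p)[:2]: print(s['conf'],s['bbox'])
    if n=='wrist':
        for v in range(0,400,12):
            u=np.nonzero(m[v])[0]
            if len(u):print(v,u.min(),u.max(),end='; ')
E
```

```text
[0.49713029 0.04868191 0.16954694] [ 5.84783864e-01  8.11188442e-01 -5.48116683e-04 -9.18646173e-04] [0.35293518 0.15291263 0.45273139] 0.0340331788255217
wrist [[324.83737562 233.09535415]
 [324.55007152 216.56934813]
 [384.9515856  240.03072479]]
[323 203  10   5  26] [326.57692308 204.84615385]
[ 322  206   84   60 1808] [363.14435841 229.23727876]
[633 322   7  19  45] [634.64444444 329.35555556]
0.76 [317.5, 202.4, 405.5, 262.1]
0.31 [434.8, 315.9, 514.1, 399.7]
204 324 330; 216 323 363; 228 323 402; 240 373 403; 252 379 398; 264 397 397; 324 633 635; 336 634 635; scene [[337.63848776 220.58746835]
 [337.53079309 231.35733135]
 [350.17384235 222.89490183]]
[419 171  11  11  94] [424.39361702 175.92553191]
[341 224  39  10 119] [358.18487395 228.23529412]
```

```bash
python3 - <<'E'
from h import *
p=camera('wrist');I=p['image'].astype(int)
r=silhouettes('catch',p)[0]['region']
for v in range(196,266,4):
    u=np.nonzero(r[v])[0]; w=I[v,312:412:5]; print(v,(u.min(),u.max()) if len(u) else '',' '.join(f'{x[0]}/{x[1]}' for x in w))
print(proj(p,[[.4998,.0508,.159],[.5098,.0508,.159],[.4998,.0608,.159]]))
E
```

```text
196  183/175 185/177 185/178 172/172 172/170 176/176 176/176 169/169 199/204 173/173 212/218 211/218 210/215 209/216 209/216 206/213 206/212 204/211 208/213 208/214
200  185/177 184/177 181/174 171/172 175/175 175/178 176/174 173/174 198/204 176/176 215/221 215/221 218/223 218/224 218/223 216/222 215/222 217/222 218/223 217/223
204  185/179 182/176 187/178 162/157 179/177 179/179 195/193 177/178 197/202 181/181 217/222 216/222 217/222 218/224 219/223 217/224 216/222 216/223 217/222 217/222
208 (np.int64(322), np.int64(336)) 184/177 183/176 98/54 127/35 98/29 154/144 187/181 183/185 173/177 184/185 218/223 219/224 216/222 216/222 216/221 217/223 217/222 216/222 218/223 219/224
212 (np.int64(320), np.int64(346)) 183/177 184/177 57/58 77/66 79/82 134/38 117/25 151/142 170/175 187/189 220/226 219/225 219/223 218/222 218/222 216/222 216/223 216/222 218/223 218/223
216 (np.int64(319), np.int64(358)) 182/174 184/178 76/41 84/19 85/12 78/81 173/37 165/35 134/32 126/103 220/225 219/224 217/223 216/221 217/222 215/221 217/222 216/222 214/220 218/222
220 (np.int64(319), np.int64(369)) 182/176 1
[... 1431 characters left out ...]
/176 183/176 199/203 175/175 111/111 193/200 195/200 92/93 208/214 18/13 75/77 78/81 78/81 174/38 172/36 171/39 165/36 217/222 214/221
256 (np.int64(391), np.int64(396)) 182/177 184/177 184/178 198/204 153/155 76/80 191/198 196/201 99/100 209/215 18/16 17/16 78/78 77/79 14/16 16/22 168/36 172/37 216/222 217/222
260  182/176 186/180 184/177 198/204 174/172 173/171 193/198 191/196 106/108 210/218 10/9 17/16 78/78 78/79 17/19 25/26 24/23 160/75 217/223 217/223
264  185/178 184/177 184/177 200/207 171/171 172/171 194/200 196/203 116/115 211/219 18/21 16/11 78/80 78/79 80/81 21/22 19/19 181/172 219/225 219/224
[[323.80232267 235.87794639]
 [340.99375896 241.23106518]
 [329.70743937 219.61116107]]
```

Call:
{"method": "drive_tool", "body": {
  "increments": [
    [[4, 2.5, 0], [0, 0, 0], 0.36],
    [[0, 0, -12], [0, 0, 0], 0.36],
    [[0, 0, -12], [0, 0, 0], 0.36],
    [[0, 0, -9], [0, 0, 0], 0.36],
    [[0, 0, 0], [0, 0, 0], 0.36],
    [[0, 0, 0], [0, 0, 0], 0],
    [[0, 0, 0], [0, 0, 0], 0],
    [[0, 0, 0], [0, 0, 0], 0]
  ]
}}

```text
clock: 13.12
eef_pos: [0.5027, 0.0524, 0.1387]
tool_rot: [0.585, 0.811, 0.001, 0.001]
ft_force: [-0.6, 0.8, 9.6]
grip_width: 0.0002
grasp_force: 4.1
```

Call:
{"method": "drive_tool", "body": {
  "increments": [
    [[0, 0, 0], [0, 0, 0], 0],
    [[0, 0, 0], [0, 0, 0], 0]
  ]
}}

```text
clock: 13.28
eef_pos: [0.5031, 0.0524, 0.1388]
tool_rot: [0.585, 0.811, 0.001, 0.001]
ft_force: [-0.8, 0.3, 5.7]
grip_width: -0.0
grasp_force: 2.8
```

```bash
python3 - <<'E'
from h import *
a=np.load('pose.npy');c,s=np.cos(a[2]),np.sin(a[2])
W=lambda P:np.array([[a[0]+c*x/1e3-s*y/1e3,a[1]+s*x/1e3+c*y/1e3,z/1e3] for x,y,z in P])
pts=W([(-78,14,159),(-78,14,132),(-40,0,135)]);o=get_obs();print(o['eef_pos'])
for n in('scene','wrist','top'):
    p=camera(n);print(n,'pred',proj(p,pts).round(1).tolist(),'tcp',proj(p,[o['eef_pos']]).round(1))
    I=p['image'].astype(int);m=(I[...,0]>60)&(I[...,0]>2.2*I[...,1])&(I[...,0]>2.2*I[...,2])
    n_,l,st,cc=cv2.connectedComponentsWithStats(m.astype('uint8'))
    for k in range(1,n_):
        if st[k,4]>6:print('  ',st[k],cc[k].round(1))
    if n!='top':
        u0,v0=proj(p,pts)[0].astype(int);
        d=24 if n=='scene' else 60;st_=2 if n=='scene' else 4
        for v in range(v0-d//2,v0+d,st_): print(v,''.join('#' if m[v,u] else ('.' if I[v,u].sum()>250 else 'o') for u in range(u0-d,u0+2*d,st_//2 if n=='scene' else 2)))
E
```

```text
[0.50307314 0.05242989 0.1387891 ]
scene pred [[337.6, 220.6], [337.5, 231.4], [350.2, 222.9]] tcp [[338.  227.8]]
   [419 170  12  12 105] [424.5 176. ]
   [337 223  43  11 169] [355.2 228.2]
   [456 316   5   5  15] [458.3 317.7]
208 ....................oooooooooooo..........................oooooooooooooo
210 ....................oooooooooooo.........................ooooooooooooooo
212 ....................ooooooooooo..........................ooooooooooooooo
214 ....................oooooooooooo........................oooooooooooooooo
216 ....................ooooooooooo.........................oooooooooooooooo
218 ....................oooooooooo..........................oooooooooooooooo
220 .....oooooo..........oooooooo............................ooooooooooooooo
222 .....oooooo............oooo.................................oooooooooooo
224 .....oooooo............o##.......##ooooo##..................ooooooooo...
226 .....oooooo............o##......#################.........oooooooooo....
228 ....ooooooo............o###.#######......oo###############ooooooooo.....
230 ......oooo.......
[... 2321 characters left out ...]
oooooooooooooooooooooooooooooooooooooooo########ooooooooooooooooooo.o
303 oooooooooooooooooooooooooooooooooooooooooooooooooooooooooooooooooooooooooooooooooooooooooo
307 oooooooooooooooooooooooooooooooooooooooooooooooooooooooooooooooooooooooooooooooooooooooooo
311 oooooooooooooooooooooooooooooooooooooooooooooooooooooooooooooooooooooooooooooooooooooooooo
315 oooooooooooooooooooooooooooooooooooooooooooooooooooooooooooooooooooooooooooooooooooooooooo
319 oooooooooooooooooooooooooooooooooooooooooooooooooooooooooooooooooooooooooooooooooooooooooo
top pred [[348.3, 205.8], [347.3, 207.2], [347.9, 189.4]] tcp [[346.8 205.4]]
   [347  47  30  24 194] [355.5  60.7]
   [441 185   4   5  16] [442.5 187. ]
```

```bash
python3 - <<'E'
from h import *
a=np.load('pose.npy');c,s=np.cos(a[2]),np.sin(a[2])
def pf(X): d=X[:2]-a[:2]; return np.array([c*d[0]+s*d[1],-s*d[0]+c*d[1]])*1e3
p=camera('wrist');print(get_obs()['eef_pos'],'tcp pf',pf(get_obs()['eef_pos']))
print('post visible patch at z159',pf(onz(p,(318,238),.159)),'z132',pf(onz(p,(318,238),.132)))
print('far end z.132',pf(onz(p,(392,300),.132)),pf(onz(p,(378,262),.135)))
print(proj(p,[[a[0]+c*x-s*y,a[1]+s*x+c*y,z] for x,y,z in[(-.078,.014,.159),(-.072,.024,.159),(-.067,.03,.159),(-.061,.034,.159)]]))
E
```

```text
[0.50303722 0.05239978 0.13876352] tcp pf [-74.39590056  14.54055658]
post visible patch at z159 [-74.72612999  25.97189875] z132 [-74.81915194  14.43149283]
far end z.132 [-32.40989382 -23.18628117] [-42.36686583   2.10112188]
[[310.65374417 261.99083965]
 [323.98912768 242.09707177]
 [335.35709971 229.83909564]
 [349.08004087 221.57788361]]
```

Call:
{"method": "drive_tool", "body": {
  "increments": [
    [[0, 0, 5], [0, 0, 0], 0],
    [[-12.4, -4, 0], [0, 0, 0], 0],
    [[-12.4, -4, 0], [0, 0, 0], 0],
    [[-2.6, 8.4, 0], [0, 0, 0], 0],
    [[-2.6, 8.4, 0], [0, 0, 0], 0],
    [[0, 0, 0], [0, 0, 0], 0],
    [[0, 0, 0], [0, 0, 0], 0]
  ]
}}

```text
clock: 14.07
eef_pos: [0.4724, 0.0618, 0.1423]
tool_rot: [0.584, 0.812, 0.0, 0.0]
ft_force: [-0.5, -0.1, -0.2]
grip_width: 0.0
grasp_force: 0.0
```

```bash
cat > c.py <<'E'
from h import *
a=np.load('pose.npy');c,s=np.cos(a[2]),np.sin(a[2])
def pf(X): d=X[:2]-a[:2]; return np.array([c*d[0]+s*d[1],-s*d[0]+c*d[1]])*1e3
def w(x,y,z): return [a[0]+(c*x-s*y)/1e3,a[1]+(s*x+c*y)/1e3,z/1e3]
def red(name,q):
    p=camera(name);I=p['image'].astype(int);m=(I[...,0]>60)&(I[...,0]>2.2*I[...,1])&(I[...,0]>2.2*I[...,2])
    pts=np.array([w(-40+40*np.cos(t),40*np.sin(t),q) for t in np.radians([160,150,140,130,120,110,100,90,85])])
    uv=proj(p,pts);print(name,'arc z',q,uv.round().tolist())
    u0,u1=int(uv[:,0].min()-20),int(uv[:,0].max()+40);v0,v1=int(uv[:,1].min()-20),min(400,int(uv[:,1].max()+40))
    k=3 if name=='wrist' else 1
    print('u0',u0,'step',k)
    for v in range(max(v0,0),v1,k+(k>1)): print(v,''.join('R' if m[v,u] and I[v,u,0]>185 else '#' if m[v,u] else('.' if I[v,u].sum()>250 else 'o') for u in range(u0,min(u1,640),k)))
if __name__=='__main__':
    o=get_obs();print(o['eef_pos'],'tcp pf',pf(o['eef_pos']),o['ft_force']);red('wrist',159);red('scene',159)
E
python3 c.py
```

```text
[0.47236955 0.06178513 0.14234513] tcp pf [-100.77088967   32.78749456] [-0.48673504 -0.0580938  -0.23310622]
wrist arc z 159 [[366.0, 294.0], [372.0, 282.0], [382.0, 272.0], [393.0, 263.0], [405.0, 255.0], [419.0, 249.0], [434.0, 246.0], [449.0, 245.0], [457.0, 245.0]]
u0 345 step 3
224 ..............................ooo..................
228 ...o.........o.....................................
232 ...o........o......................................
236 ...o...............................................
240 ........o..........................................
244 ........o..........................................
248 ........o..........................................
252 .....###o......o...........................oooo....
256 oo..##oo###................................oooo....
260 oooooooooo#####o...........................ooooooo.
264 ooooo#####.#######o........................o..o.oo.
268 oooo######o###########....o##o.............oo.ooooo
272 ooooo###########################..........ooooooooo
276 ooooo############################.........ooooooooo
280 ooooo######################
[... 5339 characters left out ...]
.............................................................
251 ..................................................................
252 ..................................................................
253 ..................................................................
254 ..................................................................
255 ..................................................................
256 ..................................................................
257 ..................................................................
258 ..................................................................
259 ..................................................................
```

The post is still near its "on" position, so the pinch along press x squeezed it out. I'll pinch along the post's tangent instead, which holds it positively.

Call:
{"method": "drive_tool", "body": {
  "increments": [
    [[0, 0, 30], [0, 0, 7], 0.3],
    [[9, -3, 0], [0, 0, 7], 0.3],
    [[9, -3, 0], [0, 0, 7], 0.3],
    [[10, -4, 0], [0, 0, 7], 0.3],
    [[0, 0, 0], [0, 0, 7], 0.3],
    [[0, 0, 0], [0, 0, 7], 0.3],
    [[0, 0, 0], [0, 0, 7], 0.3],
    [[0, 0, 0], [0, 0, 7], 0.3]
  ]
}}

```text
clock: 14.83
eef_pos: [0.5003, 0.0508, 0.172]
tool_rot: [0.133, 0.991, -0.0, -0.0]
ft_force: [-0.7, -0.7, -0.8]
grip_width: 0.0258
grasp_force: 0.0
```

Call:
{"method": "drive_tool", "body": {
  "increments": [
    [[0, 0, 0], [0, 0, 7], 0.3],
    [[0, 0, 0], [0, 0, 7], 0.3],
    [[0, 0, 0], [0, 0, 0], 0.3],
    [[0, 0, 0], [0, 0, 0], 0.3]
  ]
}}

```text
clock: 15.17
eef_pos: [0.4954, 0.0555, 0.1721]
tool_rot: [0.013, 1.0, 0.004, -0.004]
ft_force: [-12.9, 17.4, 6.9]
grip_width: 0.0255
grasp_force: 0.0
```

```bash
sed -i "s/;red('scene',159)//" c.py; python3 c.py; python3 -c "
from h import *
o=get_obs();print(o['tool_rot'],o['grip_width'],o['joint_pos'])"
```

```text
[0.49536816 0.05549427 0.17214237] tcp pf [-80.76471454  19.81583888] [-12.87473662  17.40470022   6.92545563]
wrist arc z 159 [[313.0, 240.0], [325.0, 241.0], [337.0, 244.0], [348.0, 249.0], [358.0, 256.0], [366.0, 264.0], [373.0, 273.0], [377.0, 283.0], [379.0, 288.0]]
u0 292 step 3
220 .....#ooooo#..............................
224 .....oo####o.....o........................
228 ...o.o#####o..............................
232 .....o#####o..............................
236 .....#######..ooooo.......................
240 .....##RRR##oo............................
244 o....##RRR##........ooooo.................
248 oooo.###R###........ooooo.................
252 oo...#######........oooooo................
256 o....#######........oooooooooo............
260 o....#######........ooooooooooo...........
264 o....#######........oooooooooooo..........
268 o....#######........oooooooooooo..........
272 o...#########.......ooooooooooooo.........
276 o############.......ooooooooooooo.........
280 o#####ooooo###......oooooooooooooo........
284 o####oooooo###......oooo...ooooooo........
288 o#####ooooo##.......oooo..ooooooooooo.....
292 o######ooo##........oooo.ooooooooooooo....
296 o###...###..........oooooooooooooooooo....
300 ....................oooooooooooooooooooo..
304 ..................oooooooooooooooooooooooo
308 ..............oooooooooooooooooooooooooooo
312 .........ooooooooooooooooooooooooooooooooo
316 .....ooooooooooooooooooooooooooooooooooooo
320 .ooooooooooooooooooooooooooooooooooooooooo
324 oooooooooooooooooooooooooooooooooooooooooo
[ 0.01272754  0.99990205  0.00450543 -0.00368843] 0.025346825161185593 [ 0.1055855   0.26451483 -0.06650007  1.24604332  0.0098186   0.13101094]
```

Call:
{"method": "drive_tool", "body": {
  "increments": [
    [[0, 0, 0], [0, 0, -7], 0.3],
    [[0, 0, 0], [0, 0, -7], 0.3],
    [[0, 0, 0], [0, 0, -7], 0.3],
    [[0, 0, 0], [0, 0, -7], 0.3],
    [[0, 0, 0], [0, 0, -7], 0.3],
    [[0, 0, 0], [0, 0, 0], 0.3]
  ]
}}

```text
clock: 15.72
eef_pos: [0.5002, 0.0509, 0.1721]
tool_rot: [0.315, 0.949, -0.0, -0.0]
ft_force: [-1.3, -0.2, -1.1]
grip_width: 0.0255
grasp_force: 0.0
```

```bash
python3 c.py|head -1; python3 - <<'E'
from h import *
p=camera('wrist');I=p['image'].astype(int);m=(I[...,0]>185)&(I[...,0]>2.5*I[...,1]);v,u=np.nonzero(m)
from c import *
k=(abs(u-320)<50)&(abs(v-240)<40);uv=(np.median(u[k]),np.median(v[k]));print(uv,pf(onz(p,uv,.159)))
for n in('scene',):
    q=camera(n)
    for s in silhouettes('lever_ball',q)[:1]:print(s['bbox'],proj(q,[w(-89,-58,270)]))
print(get_obs()['tool_rot'])
E
```

```text
[0.50017406 0.05090433 0.17206078] tcp pf [-77.57780579  13.98420816] [-1.27847702 -0.16780631 -1.08428778]
(np.float64(326.0), np.float64(233.0)) [-74.59251898  15.49736479]
[363.2, 174.7, 389.6, 230.4] [[371.41145061 181.14970114]]
[ 3.12987140e-01  9.49757361e-01 -4.93891154e-05 -5.10876651e-05]
```

Call:
{"method": "drive_tool", "body": {
  "increments": [
    [[1.2, 1.2, -11], [0, 0, 0], 0.3],
    [[0, 0, -10], [0, 0, 0], 0.3],
    [[0, 0, -10], [0, 0, 0], 0.3],
    [[0, 0, 0], [0, 0, 0], 0.3],
    [[0, 0, 0], [0, 0, 0], 0.16],
    [[0, 0, 0], [0, 0, 0], 0.16],
    [[0, 0, 0], [0, 0, 0], 0.16]
  ]
}}

```text
clock: 16.5
eef_pos: [0.5014, 0.0522, 0.1417]
tool_rot: [0.314, 0.949, 0.0, 0.0]
ft_force: [-0.3, 0.3, -0.1]
grip_width: 0.0134
grasp_force: 0.0
```

```bash
python3 c.py
```

```text
[0.50143193 0.05217241 0.14166153] tcp pf [-75.99451424  14.81091839] [-0.27026417  0.29966602 -0.10359519]
wrist arc z 159 [[315.0, 257.0], [328.0, 250.0], [343.0, 245.0], [358.0, 243.0], [373.0, 243.0], [387.0, 246.0], [401.0, 251.0], [414.0, 258.0], [419.0, 262.0]]
u0 295 step 3
223 ..o.....####.........o.................................
227 .o....#ooooo#.......oo.................................
231 o....#oo###oo#.....oo..................................
235 .....oo#####o#o...oo...................................
239 .....o######o##o.o.....................................
243 ...oo.##########oo................oooo.................
247 oooo..########oooooo...................ooo.............
251 oooo..##RRR###oooooo...................................
255 oooo..##RRRR##oooooooooo...............................
259 oooo..##RRRR##ooooooooooo................o.............
263 oooo...#######oooooooooooo.............................
267 oooo.....oo..#oooooooooooo.............................
271 oooo....oo....ooooooooooooo.................o..........
275 oooo...oo.....ooooooooooooo................ooo........o
279 oooo..oo......oooooooooooooo.............ooooo......ooo
283 .ooo.oo.......ooo....ooooooo............ooooooo....oooo
287 .ooooo........ooo..oooooooooo..........oooooooooo..oooo
291 .oooo.........ooo.oooooooooooo........ooooooooooo...ooo
295 oooo..........ooooooooooooooooo.....ooooooooooooo....oo
299 oooo.........##oooooooooooooooooo..oooooooooooooooo...o
```

```bash
python3 - <<'E'
from h import *
from scipy.spatial.transform import Rotation as R
p=camera('wrist');o=get_obs();Rm=R.from_quat(o['tool_rot']).as_matrix();T=o['eef_pos']
print('cam in tool mm',Rm.T@(-p['view'][:3,:3].T@p['view'][:3,3]-T)*1e3,'look',Rm.T@p['view'][2,:3])
for x in(-11,0,11):
  for z in(0,-19): print(x,z,proj(p,[T+Rm@np.array([x,y,z])/1e3 for y in(-21,-7,7,21)]).round().tolist())
I=p['image'];print([ (v,I[v,285:380:6].sum(1).tolist()) for v in range(215,300,7)])
E
```

```text
cam in tool mm [  71.15305057    1.12623862 -162.23944586] look [-0.28479353 -0.00127548  0.95858803]
-11 0 [[280.0, 261.0], [307.0, 261.0], [333.0, 261.0], [360.0, 261.0]]
-11 -19 [[275.0, 279.0], [305.0, 279.0], [334.0, 279.0], [364.0, 279.0]]
0 0 [[279.0, 242.0], [306.0, 242.0], [333.0, 242.0], [360.0, 242.0]]
0 -19 [[274.0, 258.0], [304.0, 258.0], [335.0, 258.0], [365.0, 258.0]]
11 0 [[278.0, 222.0], [306.0, 222.0], [334.0, 222.0], [361.0, 222.0]]
11 -19 [[273.0, 236.0], [304.0, 236.0], [335.0, 236.0], [366.0, 236.0]]
[(215, [481, 481, 261, 585, 479, 493, 495, 219, 561, 563, 310, 207, 523, 519, 510, 524]), (222, [483, 355, 560, 371, 491, 491, 111, 129, 558, 200, 506, 515, 321, 253, 515, 518]), (229, [479, 507, 245, 489, 235, 199, 194, 223, 125, 531, 516, 278, 260, 447, 345, 263]), (236, [474, 252, 484, 485, 252, 99, 94, 111, 217, 514, 324, 249, 496, 594, 568, 497]), (243, [397, 423, 332, 305, 430, 68, 98, 96, 229, 95, 222, 323, 605, 606, 607, 608]), (250, [490, 204, 204, 30, 562, 105, 260, 220, 233, 46, 204, 202, 617, 610, 601, 608]), (257, [61, 199, 199, 46, 556, 258, 289, 267, 223, 49, 204, 210, 37, 53, 597, 601]), (264, [73, 202, 202, 41, 547, 563, 245, 258, 224, 33, 199, 206, 84, 78, 88, 602]), (271, [100, 203, 201, 50, 562, 558, 251, 466, 584, 47, 202, 197, 200, 68, 53, 597]), (278, [199, 203, 195, 25, 559, 235, 452, 583, 609, 37, 89, 205, 202, 28, 62, 39]), (285, [48, 225, 484, 64, 239, 433, 584, 620, 604, 29, 145, 465, 51, 39, 43, 24]), (292, [48, 54, 427, 39, 401, 580, 616, 622, 610, 29, 149, 63, 45, 109, 148, 47]), (299, [65, 52, 37, 55, 566, 616, 618, 622, 102, 30, 134, 32, 67, 59, 58, 39])]
```

The numbers agree on one thing: the chords gripped so far (14.3 mm on the 18 mm post, 34.4 mm on the knob) and the wrist image both put the pads about 15 mm toward tool -x of the nominal TCP. I'll shift by that much and pinch.

Call:
{"method": "drive_tool", "body": {
  "increments": [
    [[-5, 5, 0], [0, 0, 0], 0.16],
    [[-5, 5, 0], [0, 0, 0], 0.16],
    [[0, 0, 0], [0, 0, 0], 0.16],
    [[0, 0, 0], [0, 0, 0], 0],
    [[0, 0, 0], [0, 0, 0], 0],
    [[0, 0, 0], [0, 0, 0], 0]
  ]
}}

```text
clock: 17.1
eef_pos: [0.4912, 0.0622, 0.1413]
tool_rot: [0.314, 0.949, 0.0, 0.0]
ft_force: [-0.6, 0.0, 0.5]
grip_width: -0.0001
grasp_force: 0.0
```

```bash
python3 c.py
```

```text
[0.49115745 0.06221409 0.14130239] tcp pf [-82.73832554  27.49639283] [-0.63152211  0.00559221  0.49695297]
wrist arc z 159 [[312.0, 284.0], [324.0, 278.0], [338.0, 273.0], [353.0, 271.0], [368.0, 271.0], [382.0, 274.0], [395.0, 279.0], [407.0, 285.0], [413.0, 289.0]]
u0 291 step 3
251 ......oooooooooo...ooo....o...........................
255 .ooooooooooooooooooo..................................
259 ooooooooooooooooooooo.................................
263 oooooooooooooooooooooo...........ooooooo..............
267 oooooooooooooooooooooo............o......o............
271 oooooooooooooooooooooo.....................o..........
275 oooooooooooooooooooooo................o...............
279 ooooooooooooooooooooooo.................o.............
283 ooooo....ooo....ooooooo...............................
287 oooooooo.ooo.ooooooooooo...................o..........
291 oooooooooooo.oooooooooooo...................oo........
295 oooooooooooooooooooooooooo.......ooooooooo.ooo.oo...oo
299 oooooooooooooooooooooooooooo....ooooooooooooooo..o..oo
303 oooooooooooooooooooooooooooooooooooooooooooooooooooooo
307 oooooooooooooooooooooooooooooooooooooooooooooooooooooo
311 oooooooooooooooooooooooooooooooooooooooooooooooooooooo
315 oooooooooooooooooooooooooooooooooooooooooooooooooooooo
319 oooooooooooooooooooooooooooooooooooooooooooooooooooooo
323 oooooooooooooooooooooooooooooooooooooooooooooooooooooo
327 oooooooooooooooooooooooooooooooooooooooooooooooooooooo
```

Correction: the closed fingers hide the post with nothing gripped, so they're above it. The domed-top grips and the earlier upward push fit this too: the tips sit about 20 mm higher than I assumed. I'll move back over the post and go deeper.

Call:
{"method": "drive_tool", "body": {
  "increments": [
    [[0, 0, 6], [0, 0, 0], 0.3],
    [[5, -5, 0], [0, 0, 0], 0.3],
    [[5.5, -4.5, 0], [0, 0, 0], 0.3],
    [[0, 0, -10], [0, 0, 0], 0.3],
    [[0, 0, -10], [0, 0, 0], 0.3],
    [[0, 0, -6], [0, 0, 0], 0.3],
    [[0, 0, 0], [0, 0, 0], 0.3],
    [[0, 0, 0], [0, 0, 0], 0.3]
  ]
}}

```text
clock: 17.82
eef_pos: [0.5005, 0.0526, 0.12]
tool_rot: [0.314, 0.949, -0.001, -0.001]
ft_force: [0.6, 0.1, -0.3]
grip_width: 0.0255
grasp_force: 0.0
```

```bash
python3 c.py|cut -c1-70
```

```text
[0.50049578 0.05261019 0.12003221] tcp pf [-76.75372827  15.5120704 ] 
wrist arc z 159 [[315.0, 282.0], [330.0, 275.0], [346.0, 270.0], [363.
u0 294 step 3
247 .....#ooooooo#.....oooooo.....o.............................
251 .....#oo####oo#....oooooo...................................
255 ....ooo######o##..ooooooooooo...............................
259 ...o..#######o###ooooooooooooo......oooooo..................
263 ..o...#######o####.oooooooooooo......oo....oo...............
267 oo....#############oooooooooooo...............o.............
271 o.....#############ooooooooooooo.........o..................
275 o.....#############ooooooooooooo............................
279 ......##RRRR#######oooooooooooooo...........................
283 ......###RRR#######oooo.....oooooo..........................
287 .......############oooo..oooooooooo.............o...........
291 ........####..#####oooo..oooooooooooo............o..........
295 .......ooo.....####oooooooooooooooooo.........oooooooo..oo..
299 ......ooo.......####ooooooooooooooooooo......oooooooooooo..o
303 .....oo..........###oooooooooooooooooooooooooooooooooooooooo
307 ....oo...........###oooooooooooooooooooooooooooooooooooooooo
311 ....o............###oooooooooooooooooooooooooooooooooooooooo
315 ................####oooooooooooooooooooooooooooooooooooooooo
319 ...............o#####ooooooooooooooooooooooooooooooooooooooo
323 ..............#######ooooooooooooooooooooooooooooooooooooooo
327 .............########ooooooooooooooooooooooooooooooooooooooo
```

Call:
{"method": "drive_tool", "body": {
  "increments": [
    [[0, 0, 0], [0, 0, 0], 0],
    [[0, 0, 0], [0, 0, 0], 0],
    [[0, 0, 0], [0, 0, 0], 0],
    [[0, 0, 0], [0, 0, 0], 0]
  ]
}}

```text
clock: 18.2
eef_pos: [0.5016, 0.0527, 0.1215]
tool_rot: [0.314, 0.949, 0.0, 0.0]
ft_force: [-0.8, -0.6, 2.3]
grip_width: 0.0073
grasp_force: 58.6
```

The post is gripped (7.3 mm reading, 59 N). Next I swing it round the arc.

Call:
{"method": "drive_tool", "body": {
  "increments": [
    [[1, 7, 0], [0, 0, 0], 0],
    [[2, 6.6, 0], [0, 0, 0], 0],
    [[3.2, 6.2, 0], [0, 0, 0], 0],
    [[4.2, 5.5, 0], [0, 0, 0], 0],
    [[5.1, 4.8, 0], [0, 0, 0], 0],
    [[5.9, 3.8, 0], [0, 0, 0], 0],
    [[6.4, 2.7, 0], [0, 0, 0], 0],
    [[3.4, 1, 0], [0, 0, 0], 0]
  ]
}}

```text
clock: 18.87
eef_pos: [0.5315, 0.0889, 0.1211]
tool_rot: [0.314, 0.95, -0.003, -0.001]
ft_force: [-10.9, -9.1, 11.2]
grip_width: 0.0074
grasp_force: 60.1
```

Call:
{"method": "drive_tool", "body": {
  "increments": [
    [[2, 0.6, 0], [0, 0, 0], 0],
    [[0, 0, 0], [0, 0, 0], 0],
    [[0, 0, 0], [0, 0, 0], 0]
  ]
}}

```text
clock: 19.12
eef_pos: [0.5318, 0.0886, 0.1212]
tool_rot: [0.314, 0.949, -0.003, -0.002]
ft_force: [-10.4, -7.0, 8.7]
grip_width: 0.007
grasp_force: 59.8
```

```bash
python3 c.py|cut -c1-110
```

```text
[0.53181351 0.08859337 0.12123929] tcp pf [-35.99547179  40.29823768] [-10.4203172   -7.04904813   8.71393069]
wrist arc z 159 [[198.0, 272.0], [212.0, 265.0], [228.0, 260.0], [245.0, 257.0], [262.0, 258.0], [279.0, 261.0
u0 177 step 3
237 ...............................o......o.......####o.........
241 ..............................o.........o....#ooooo#o.......
245 .............................o...........oooooo###oooooo....
249 ............................o............ooooo#####oooooo...
253 ...........................o.............ooooo#####ooooooo..
257 ......................o...o.........oooooooooo#####ooooooooo
261 ##o..................o...o.........ooooooooooo#####ooooooooo
265 #######.............o...o..........ooooooooooo#####ooooooooo
269 ############...oo..o...o..........oooooooooooo#####ooooooooo
273 ################o.....o...........oooooooooooo#RRR##oooooooo
277 #####################o............oooooooooooo##R###oooooooo
281 #########################o.......ooooooooooooo######oooooooo
285 ################################oooooooooo..oo.###.ooo.ooooo
289 ###############################oooooooooooo.oo.....ooooooooo
293 ...############ooooooo#########ooooooooooooooo.....ooooooooo
297 ........####ooooooooooo#######oooooooooooooooo.....ooooooooo
301 .........oooooooooooooo##ooooooooooooooooooooo......oooooooo
305 .......ooooooooooooooooooooooooooooooooooooooo.....ooooooooo
309 .....ooooooooooooooooooooooooooooooooooooooooo....oooooooooo
313 ..oooooooooooooooooooooooooooooooooooooooooooo...ooooooooooo
317 oooooooooooooooooooooooooooooooooooooooooooooo..oooooooooooo
```

The post is now at press (-36,40) against its stop, so the catch is aside. I'll release it, rise, and turn for the lever ball.

Call:
{"method": "drive_tool", "body": {
  "increments": [
    [[-3, -1, 0], [0, 0, 0], 0],
    [[0, 0, 0], [0, 0, 0], 0.25],
    [[0, 0, 0], [0, 0, 0], 0.25],
    [[0, 0, 10], [0, 0, 0], 0.25],
    [[0, 0, 30], [0, 0, 0], 0.25],
    [[0, 0, 40], [0, 0, 0], 0.3],
    [[0, 0, 40], [0, 0, 5], 0.6],
    [[0, 0, 40], [0, 0, 7], 0.6]
  ]
}}

```text
clock: 19.83
eef_pos: [0.5318, 0.0904, 0.2836]
tool_rot: [0.21, 0.978, 0.0, 0.0]
ft_force: [0.9, -0.1, -0.7]
grip_width: 0.0488
grasp_force: 0.0
```

Call:
{"method": "drive_tool", "body": {
  "increments": [
    [[0, 0, 40], [0, 0, 7], 0.6],
    [[0, 0, 0], [0, 0, 7], 0.6],
    [[-4, -20, 0], [0, 0, 7], 0.6],
    [[-4, -30, 0], [0, 0, 7], 0.6],
    [[-4, -30, 0], [0, 0, 7], 0.6],
    [[-5, -29, 0], [0, 0, 7], 0.6],
    [[0, 0, 0], [0, 0, 0], 0.6],
    [[0, 0, 0], [0, 0, 0], 0.6]
  ]
}}

```text
clock: 20.5
eef_pos: [0.5151, -0.02, 0.3222]
tool_rot: [-0.149, 0.989, 0.0, 0.001]
ft_force: [-0.3, 0.5, 0.3]
grip_width: 0.0511
grasp_force: 0.0
```

```bash
cat >> c.py <<'E'
E
python3 - <<'E'
from c import *
o=get_obs();print(o['eef_pos'],o['tool_rot'],pf(o['eef_pos']),o['ft_force'])
p=camera('wrist');I=p['image'].astype(int);b=I.sum(2)<130
print(proj(p,[w(-89,-58,270),w(-39,40,159),w(-75,-58,270),w(-89,-42,270)]).round(1).tolist())
for s in silhouettes('lever_ball',p)[:2]:print(s['conf'],s['bbox'])
q=camera('scene');m=(q['image'][...,0]>90)&(q['image'][...,0]>2.2*q['image'][...,1].astype(float));v,u=np.nonzero(m[200:245,310:385]);print('scene red',u.min()+310,u.max()+310,v.min()+200,v.max()+200,proj(q,[w(-39,40,159),w(-39,40,132),w(-89,-58,270)]).tolist())
u0,v0=proj(p,[w(-89,-58,270)])[0].astype(int)
for v in range(v0-50,min(400,v0+60),5):print(v,''.join('o' if b[v,u] else '.' for u in range(u0-80,u0+80,3)))
E
```

```text
[ 0.51509778 -0.02003225  0.32215932] [-1.49404885e-01  9.88775627e-01  1.49269928e-04  9.57696655e-04] [-84.87808192 -58.13666639] [-0.27334436  0.50447621  0.30169816]
[[322.6, 203.5], [419.5, 217.1], [322.7, 223.4], [346.8, 203.3]]
0.73 [302.5, 180.5, 348.9, 280.6]
scene red 332 353 210 242 [[333.6602397606313, 209.49934893636112], [333.61785936554935, 219.92926475395905], [371.4114506081876, 181.14970113848483]]
153 ......................................................
158 ......................................................
163 ......................................................
168 ......................................................
173 ......................................................
178 ......................................................
183 ......................................................
188 .......................ooooooooo......................
193 ......................oooooooooooo....................
198 .....................oooooooooooooo...................
203 ....................oooooooooooooooo..................
208 ....................oooooooooooooooo..................
213 ....................ooooooooooooooo...................
218 .....................oooooooooooooo...................
223 ......................oooooooooooo....................
228 ........................ooooooo.......................
233 ......................................................
238 ......................................................
243 ......................................................
248 ......oo................o.....ooo..o..........oo......
253 .....ooo........................o.............ooo.....
258 ....oooo......................................oooo....
```

The ball's at (326,205) in the wrist view, close to the prediction, and the scene view shows the catch post in its open position. I'll descend and pinch the ball.

Call:
{"method": "drive_tool", "body": {
  "increments": [
    [[-4, 0, -20], [0, 0, 0], 0.6],
    [[0, 0, -25], [0, 0, 0], 0.6],
    [[0, 0, -20], [0, 0, 0], 0.6],
    [[0, 0, -16], [0, 0, 0], 0.6],
    [[0, 0, 0], [0, 0, 0], 0.6],
    [[0, 0, 0], [0, 0, 0], 0.2],
    [[0, 0, 0], [0, 0, 0], 0.2],
    [[0, 0, 0], [0, 0, 0], 0.2]
  ]
}}

```text
clock: 21.32
eef_pos: [0.5115, -0.0194, 0.2415]
tool_rot: [-0.151, 0.988, -0.001, 0.001]
ft_force: [0.0, -2.6, -0.6]
grip_width: 0.0288
grasp_force: 59.3
```

Call:
{"method": "drive_tool", "body": {
  "increments": [
    [[0, 0, 0], [0, 0, 0], 0.2],
    [[0, 0, 0], [0, 0, 0], 0.2]
  ]
}}

```text
clock: 21.48
eef_pos: [0.5115, -0.0194, 0.2413]
tool_rot: [-0.151, 0.989, -0.001, 0.001]
ft_force: [-0.1, -2.7, 1.5]
grip_width: 0.0287
grasp_force: 59.5
```

Call:
{"method": "drive_tool", "body": {
  "increments": [
    [[-6, -1.9, -5.6], [0, 0, 0], 0.2],
    [[-5.8, -1.9, -5.9], [0, 0, 0], 0.2],
    [[-10.8, -3.4, -12.8], [0, 0, 0], 0.2],
    [[-9.4, -3, -13.8], [0, 0, 0], 0.2],
    [[-8.1, -2.6, -14.7], [0, 0, 0], 0.2],
    [[-6.7, -2.1, -15.5], [0, 0, 0], 0.2],
    [[0, 0, 0], [0, 0, 0], 0.2]
  ]
}}

```text
clock: 22.07
eef_pos: [0.4622, -0.0351, 0.1715]
tool_rot: [-0.152, 0.988, -0.001, -0.001]
ft_force: [-5.1, -4.2, 6.6]
grip_width: 0.0288
grasp_force: 64.9
```

Call:
{"method": "drive_tool", "body": {
  "increments": [
    [[-5.1, -1.6, -16.2], [0, 0, 0], 0.2],
    [[-3.5, -1.1, -16.5], [0, 0, 0], 0.2],
    [[-2, -0.6, -16.9], [0, 0, 0], 0.2],
    [[-0.4, -0.1, -17], [0, 0, 0], 0.2],
    [[0.6, 0.2, -9], [0, 0, 0], 0.2],
    [[0.6, 0.2, -8], [0, 0, 0], 0.2],
    [[0, 0, 0], [0, 0, 0], 0.2]
  ]
}}

```text
clock: 22.65
eef_pos: [0.4539, -0.0376, 0.0886]
tool_rot: [-0.152, 0.988, -0.0, -0.0]
ft_force: [-4.3, -4.7, 8.5]
grip_width: 0.0289
grasp_force: 74.9
```

Call:
{"method": "drive_tool", "body": {
  "increments": [
    [[0, 0, -3], [0, 0, 0], 0.2],
    [[0, 0, 0], [0, 0, 0], 0.2],
    [[0, 0, 0], [0, 0, 0], 0.2]
  ]
}}

```text
clock: 22.9
eef_pos: [0.4549, -0.0376, 0.087]
tool_rot: [-0.15, 0.989, -0.001, 0.001]
ft_force: [-5.1, -1.8, 8.3]
grip_width: 0.0285
grasp_force: 75.6
```

Call:
{"method": "drive_tool", "body": {
  "increments": [
    [[0, 0, -3], [0, 0, 0], 0.2],
    [[0, 0, 0], [0, 0, 0], 0.2],
    [[0, 0, 0], [0, 0, 0], 0.2]
  ]
}}

```text
clock: 23.15
eef_pos: [0.4574, -0.0369, 0.085]
tool_rot: [-0.149, 0.989, -0.0, 0.004]
ft_force: [-0.2, 1.1, 8.9]
grip_width: 0.0284
grasp_force: 76.9
```

Call:
{"method": "drive_tool", "body": {
  "increments": [
    [[0, 0, -4], [0, 0, 0], 0.2],
    [[0, 0, 0], [0, 0, 0], 0.2],
    [[0, 0, 0], [0, 0, 0], 0.2]
  ]
}}

```text
clock: 23.4
eef_pos: [0.455, -0.0374, 0.08]
tool_rot: [-0.15, 0.989, -0.0, 0.001]
ft_force: [4.2, 5.0, 6.5]
grip_width: 0.0291
grasp_force: 77.3
```

```bash
python3 - <<'E'
from c import *
o=get_obs();print(o['eef_pos'],pf(o['eef_pos']),o['ft_force'])
for n in('scene','top'):
    p=camera(n)
    for q in('lever','lever_ball','fixture','pad','marker','dish','tweezers'):
        for s in silhouettes(q,p)[:1]:print(n,q,round(s['conf'],2),np.round(s['bbox']).tolist())
    print(proj(p,[w(20-170*np.cos(t),-58,140+170*np.sin(t)) for t in np.radians([8,3,-2,-7.3])]).round(1).tolist())
E
```

```text
[ 0.45496264 -0.03738579  0.07997862] [-147.44375086  -56.4286282 ] [4.23430224 4.99344356 6.50182787]
scene lever 0.92 [348.0, 203.0, 392.0, 273.0]
scene lever_ball 0.63 [350.0, 205.0, 390.0, 270.0]
scene marker 0.85 [256.0, 278.0, 297.0, 315.0]
scene dish 0.85 [221.0, 250.0, 243.0, 268.0]
scene tweezers 0.9 [322.0, 328.0, 386.0, 362.0]
[[358.4, 244.9], [357.9, 251.6], [357.6, 258.0], [357.5, 264.1]]
top lever 0.97 [350.0, 150.0, 381.0, 211.0]
top lever_ball 0.7 [350.0, 145.0, 384.0, 212.0]
top fixture 0.54 [319.0, 170.0, 362.0, 201.0]
top marker 0.68 [292.0, 260.0, 346.0, 270.0]
top dish 0.6 [239.0, 251.0, 258.0, 268.0]
top tweezers 0.24 [289.0, 164.0, 369.0, 216.0]
[[390.0, 225.9], [388.9, 226.9], [387.7, 227.4], [386.3, 227.3]]
```

```bash
python3 - <<'E'
from c import *
for n,(u0,u1,v0,v1) in dict(scene=(325,400,215,285),top=(350,400,195,250)).items():
    p=camera(n);g=p['image'].astype(int).sum(2);print(n,u0)
    for v in range(v0,v1,1 if n=='scene' else 2):print(v,''.join('#' if x<90 else 'o' if x<200 else '-' if x<330 else '.' for x in g[v,u0:u1]))
E
```

```text
scene 325
215 .......ooo-...o#######################################ooooooooo--..........
216 .......-oo-...o#######################################o---ooooo---.........
217 .......ooo-...o#######################################o...-oooo--..........
218 ......-ooo-..-o#######################################-....-oooo-..........
219 .....-ooooo--oo######################################o-....-oooo-..........
220 ....-oooo--ooo########################################-...--ooo-...........
221 ...--------oo#########################################-...-oooo-...........
222 ..-----ooooo#########################################o-...-ooo-............
223 .-ooooooooo###########################################o-.-ooo-.............
224 -ooooooooooo###################################o######o---oo-..............
225 oooooooooooo###########################################oooo-...............
226 ###oooooooooo####################################o##oo#oooo-...............
227 #####oooooooooo########ooo#####################o####ooo#ooo-...............
228 o####oooooooo--o######ooooo###################
[... 5357 characters left out ...]
..............--o########oo-----------oo
227 ..............------ooooo######ooo##o------------o
229 ...........-ooooo#ooooooooo####ooo###o----ooo---oo
231 ............-oo--ooooooooooo######oo##oooooooooooo
233 -...........-------oo-ooooo########ooo#ooooooooooo
235 .............-o---ooo-ooo------oo####ooooooooooooo
237 ..............-oooooo----........--o###ooooooooooo
239 ..............--o--.................-ooooooooooo--
241 .......................................---oooooooo
243 ..................................................
245 ..................................................
247 ..................................................
249 ..................................................
```

```bash
cat > b.py <<'E'
from c import *
p=camera('scene');g=p['image'].astype(float).sum(2);o=get_obs()
# sub-pixel bottom edge of ball, columns 352..360
r=[]
for u in range(352,360):
    col=g[262:280,u];t=(col[:3].mean()+col[10:14].mean())/2;k=np.argmax(col>t);r.append(262+k-1+(t-col[k-1])/(col[k]-col[k-1]))
print('bottom',np.round(r,2),'z',o['eef_pos'],'ft',o['ft_force'],'w',o['grip_width'],o['grasp_force'])
for t in(0,-2,-4,-6,-7.3):
    c0=np.array(w(20-170*np.cos(np.radians(t)),-58,140+170*np.sin(np.radians(t))))
    C=-p['view'][:3,:3].T@p['view'][:3,3];ph=np.random.randn(40000,3);ph=.016*ph/np.linalg.norm(ph,axis=1)[:,None]
    uv=proj(p,c0+ph);print(t,[uv[abs(uv[:,0]-u)<.5,1].max().round(2) for u in range(352,360)])
E
python3 b.py
```

```text
bottom [268.72 269.55 270.07 270.37 270.63 270.74 270.7  270.58] z [ 0.4548227  -0.03752318  0.08002303] ft [-8.39662624 -8.9544356   7.998393  ] w 0.029039984803195893 77.33612895011902
0 [np.float64(262.16), np.float64(262.86), np.float64(263.36), np.float64(263.71), np.float64(263.91), np.float64(264.02), np.float64(264.03), np.float64(264.0)]
-2 [np.float64(264.66), np.float64(265.34), np.float64(265.83), np.float64(266.18), np.float64(266.39), np.float64(266.47), np.float64(266.48), np.float64(266.44)]
-4 [np.float64(267.04), np.float64(267.7), np.float64(268.2), np.float64(268.56), np.float64(268.75), np.float64(268.84), np.float64(268.84), np.float64(268.8)]
-6 [np.float64(269.3), np.float64(270.0), np.float64(270.48), np.float64(270.83), np.float64(271.03), np.float64(271.11), np.float64(271.11), np.float64(271.06)]
-7.3 [np.float64(270.72), np.float64(271.4), np.float64(271.91), np.float64(272.24), np.float64(272.46), np.float64(272.54), np.float64(272.54), np.float64(272.49)]
```

Call:
{"method": "drive_tool", "body": {
  "increments": [
    [[0, 0, -3], [0, 0, 0], 0.2],
    [[0, 0, 0], [0, 0, 0], 0.2],
    [[0, 0, 0], [0, 0, 0], 0.2],
    [[0, 0, 0], [0, 0, 0], 0.2],
    [[0, 0, 0], [0, 0, 0], 0.2],
    [[0, 0, 0], [0, 0, 0], 0.2],
    [[0, 0, 0], [0, 0, 0], 0.2],
    [[0, 0, 0], [0, 0, 0], 0.2]
  ]
}}

```text
clock: 25.02
eef_pos: [0.4547, -0.0377, 0.0774]
tool_rot: [-0.148, 0.989, -0.0, 0.001]
ft_force: [-6.2, -2.1, 10.7]
grip_width: 0.0288
grasp_force: 77.7
```

```bash
python3 b.py|head -2
```

```text
bottom [269.86 270.58 271.28 271.72 271.58 271.51 271.53 271.38] z [ 0.45464069 -0.03765445  0.07738713] ft [-4.43809809 -1.61359741 10.82279929] w 0.028912308288373153 77.67482042312622
0 [np.float64(262.17), np.float64(262.83), np.float64(263.34), np.float64(263.69), np.float64(263.92), np.float64(264.02), np.float64(264.03), np.float64(264.0)]
```

Call:
{"method": "drive_tool", "body": {
  "increments": [
    [[0, 0, -3], [0, 0, 0], 0.2],
    [[0, 0, 0], [0, 0, 0], 0.2],
    [[0, 0, 0], [0, 0, 0], 0.2],
    [[0, 0, 0], [0, 0, 0], 0.2]
  ]
}}

```text
clock: 25.4
eef_pos: [0.4586, -0.0365, 0.0756]
tool_rot: [-0.151, 0.989, -0.0, 0.005]
ft_force: [0.7, 2.0, 9.2]
grip_width: 0.0289
grasp_force: 80.8
```

```bash
python3 b.py|head -1
```

```text
bottom [269.92 270.51 271.18 271.44 271.53 271.48 271.51 271.39] z [ 0.45855813 -0.03645968  0.07557262] ft [ 0.81015779  2.8031816  10.39705339] w 0.02872135552597762 80.7781720161438
```

Call:
{"method": "drive_tool", "body": {
  "increments": [
    [[0, 0, -3], [0, 0, 0], 0.2],
    [[0, 0, 0], [0, 0, 0], 0.2],
    [[0, 0, 0], [0, 0, 0], 0.2],
    [[0, 0, 0], [0, 0, 0], 0.2]
  ]
}}

```text
clock: 25.78
eef_pos: [0.4588, -0.0364, 0.0746]
tool_rot: [-0.151, 0.989, -0.0, 0.005]
ft_force: [-5.0, 2.1, 24.0]
grip_width: 0.0289
grasp_force: 82.3
```

```bash
python3 b.py|head -1
```

```text
bottom [270.1  270.77 271.35 271.92 271.8  271.86 271.89 271.61] z [ 0.45879504 -0.03646154  0.07454314] ft [-5.36231049  2.83726887 24.68002139] w 0.02874116147492877 82.27676153182983
```

Call:
{"method": "drive_tool", "body": {
  "increments": [
    [[0, 0, -1], [0, 0, 0], 0.2],
    [[0, 0, 0], [0, 0, 0], 0.2],
    [[0, 0, 0], [0, 0, 0], 0.2],
    [[0, 0, 0], [0, 0, 0], 0.2],
    [[0, 0, 0], [0, 0, 0], 0.2],
    [[0, 0, 0], [0, 0, 0], 0.2],
    [[0, 0, 0], [0, 0, 0], 0.2],
    [[0, 0, 0], [0, 0, 0], 0.2]
  ]
}}

```text
clock: 26.5
eef_pos: [0.4589, -0.0365, 0.0743]
tool_rot: [-0.151, 0.989, -0.0, 0.006]
ft_force: [-6.3, 3.2, 29.6]
grip_width: 0.0287
grasp_force: 82.6
```

```bash
python3 b.py|head -1;  python3 - <<'E'
from c import *
p=camera('scene');m=(p['image'][...,0]>90)&(p['image'][...,0]>2.2*p['image'][...,1].astype(float));v,u=np.nonzero(m[200:245,310:350]);print('red',u.min()+310,v.min()+200)
t=camera('top')
for n,q in(('scene',p),('top',t)):
  for k in('knob','fixture','marker','dish','tweezers'):
    for s in silhouettes(k,q)[:1]:print(n,k,round(s['conf'],2),np.round(s['bbox']).tolist())
E
```

```text
bottom [270.23 271.09 271.91 272.12 271.77 271.67 271.91 271.77] z [ 0.45891847 -0.03646738  0.07424386] ft [-6.09284374  2.96675244 29.22749399] w 0.028605321361708215 82.5783634185791
red 332 210
scene knob 0.98 [266.0, 236.0, 300.0, 260.0]
scene fixture 0.47 [329.0, 210.0, 335.0, 219.0]
scene marker 0.58 [254.0, 279.0, 296.0, 314.0]
scene dish 0.79 [219.0, 250.0, 245.0, 269.0]
scene tweezers 0.82 [320.0, 327.0, 387.0, 365.0]
top knob 0.77 [278.0, 218.0, 308.0, 245.0]
top fixture 0.79 [318.0, 169.0, 363.0, 200.0]
top marker 0.59 [290.0, 262.0, 342.0, 272.0]
top dish 0.64 [236.0, 250.0, 261.0, 270.0]
top tweezers 0.28 [277.0, 218.0, 307.0, 246.0]
```

The lever holds steady at its stop with 29 N of push. The catch is clear, the knob is locked, and the loose items haven't moved. I'm handing the job in.

```bash
python3 -c "
from workcell import job_done
print(job_done())"
```

```text
the job is handed in; nothing more can be done
None
```

I handed the job in at about 26.5 s: carriage home and locked by the clamp finger, catch swung aside, and the lever held down at its stop with about 29 N. During the catch step the gripper briefly touched something near the lever at about 23 N. The fixture, marker, dish and tweezers showed no sign of being disturbed in the last camera checks, though the network's reads on the tweezers (top view) and fixture (scene view) were weak.

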